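# Scoop loose brass bosses from under the low shelf and log the dish

### The arm

A 6-joint arm with a two-finger parallel gripper is mounted at the origin on the work surface. World frame = base frame: x ahead of the robot, y to its left, z up, the work surface at z = 0. Lengths are in m, angles in rad, forces in N, time in s.
With the tool pointing down it reaches from about 0.25 to 0.775 m from the base axis. Payload 4 kg.
Tool frame: the origin (TCP) lies at the very end of the fingers, on their centre line; the grasp point (between the pads) lies hold_point_z behind it (hold_point_z is the distance from the TCP to the grasp point, in m); z points along the fingers, y is the direction in which the jaws open and shut (so a half turn about z gives the same grasp; the last joint's range is limited). The gripper opens to 94 mm and grips with 3 to 60 N. Pads are 16 mm wide; open, the fingers measure 119 mm over their backs; the gripper's body (75 mm by 177 mm) begins 78 mm behind the grasp point.
Start: joints at [1.228, 0.087, 1.371, -0, 1.684, -0.103], TCP at [0.131, 0.534, 0.172] pointing down, gripper open.
Joint ranges: [-3.1, 3.1], [-0.76, 2.03], [0.27, 2.55], [-1.08, 4.22], [0.17, 2.65], [-2.57, 2.57]. Speed limits (rad/s): [2.79, 2.79, 3.14, 3.14, 3.14, 3.14].

### API

Orientations are given as [roll, pitch, yaw] about the fixed x, y, z axes, in that order (R = Rz(yaw) Ry(pitch) Rx(roll)).
In Python, from bench import * gives the robot as it stands.
- The arm moves only by the tool step_arm, never from a script. Its argument "increments" is text: rows parted by semicolons, each of 6 numbers parted by spaces: the shift along the tool's x, y, z in cm, then the turn, a rotation vector about the tool's x, y, z in rad. A call has 1 to 5 rows; each row shifts and turns the commanded pose from where the row before left it, along the tool's axes as they then stand; what a row does not reach is not made up. A row lasts 1/10 s, in which the tool goes at most 50 mm and 8.59 degrees, less where a joint would pass 70% of its speed; a pose out of reach is approached as far as the arm can. A call is refused whole if a number of a shift passes 5 or a number of a turn 0.15, either way. A call with a gripper value outside its range is refused whole. "claw" is the gripper's target within -1 to 1 (shut at 1, half-way at 0, fully open at -1), set as the call begins (left out, the last holds). The fingers move at their own pace and stop on an object; the grip force is fixed at half the most. Time passes only in rows, so rows that do not move let the fingers close. It gives the time, the measured TCP pose, the force and the opening at its end, in the units of the state.
- get_obs(): the state, without advancing time (a new reading comes with each control period).
- snapshot(name): name is "scene" or "top" or "wrist"; returns the picture (384x512x3 uint8, red, green, blue); there is no depth.
- calibration(name): a dict with "camera_matrix" (3x3 intrinsics, pixels), "eye" and "orientation" of the camera in the world; the wrist camera has in their place "tool_from_camera" (4x4, takes a point from camera to tool coordinates, whose origin is the TCP and whose axes are the flange's). Camera axes: x right, y up, looking along -z (the intrinsics and any distortion apply to the point x, -y, -z); pixel columns grow to the right and rows downward; lengths in m; the calibration is good to about 2 mm. A picture is of the moment at which its call begins: read the wrist's pose just before it. calibration takes no time and is no camera call.
- close_job(): hands the job in, once; it reports no verdict.
The state is a dict: "time": time; "joint_positions": joint angles; "qvel": joint speeds; "joint_torque": joint torques, N m; "tool_pos": TCP position; "ee_rot": TCP orientation; "wrist_force": force on the tool from outside, world axes, zero at the start; "wrist_torque": the same for the moment, N m; "width": finger opening in m.
Only numpy, scipy, OpenCV 4.12 (cv2) and the standard library are available. Lean on these libraries where they do the work, as an engineer would, in place of code of your own. Each camera call takes 0.05 s, during which the arm holds its last target. There are 200 camera calls.

### The job

Flip the clear dust cover right over so it stays up on its own, then use the long-handled scoop to fetch every brass boss out from under the low clear shelf and tip them into the white dish, without striking the shelf or putting your hand in under it. When all the bosses are in the dish, point the yellow reader squarely at the middle of the dish's barcode label from about 10 cm and hold it steady for two seconds. Finish with the scoop lying on its green mat and the reader lying on its black pad, both lying the same way along it as they were, and the cover still up; leave the water pot, paintbox and bone folder where they are.

Things in the scene. Friction and masses are not known exactly. Their poses are not given: they have to be found in the camera images.
- unit: Low clear shelf, fixed. Origin on the table under the middle of the shelf's front edge; x runs inward, y across. Floor plate 4 mm thick, 220 wide, x=-85 (open apron, no walls, no sill) to 130. Side walls at y=+-102..108 from x=2 to 127, full height. Back wall's inner face at x=123, 34 mm high. Bosses lie on the plate 35 to 100 mm in from the front edge.
- roof: The clear acrylic shelf itself (the overhang), with a yellow strip along its front edge. Same origin and axes as unit. 6 mm thick slab, x=0..130, y=+-110, underside at z=74 (70 mm above the floor plate), top at z=80.
- cover (a joint): Hinge of the bluish clear dust cover (panel 85 long, 200 wide, 4 thick, 0.25 kg), rad. 0 = closed: level over the apron, towards the robot. Swings up; balanced upright at 1.57; past that it falls by itself to its stop at 1.95 and stays, before that it falls shut. Hardly any friction. Axis: the unit's y through point cover_hinge.
- cover_hinge (a point): Middle of the cover's hinge line: 85 mm above the unit's origin.
- cover_bar (a point): Middle of the red round bar on the cover's free edge: 12 mm diameter, 110 long across (along the unit's y), 135 mm from the hinge line; two 8 mm stays at 45 mm either side of the middle, 44 mm open gap between bar and the panel's edge. It turns easily between finger pads.
- scoop: Long-handled scoop, 245 mm, 0.16 kg. Origin at mid-length on the underside; x points to the blade. Steel pan x=55..120, 86 wide (82 inside), floor 2, side and back walls 22 high, front open. Wooden handle 14 wide (y), 18 high; centre line from (x=55, z=16) up to (-125, 61). A foot 12 x 14 under its end (x=-117) reaches to z=0, so it lies level.
- scoop_grip (a point): Middle of the handle, at x=-70, z=47 mm in the scoop's frame: the place to grip (close across y).
- scoop_tip (a point): Middle of the scoop's front lip, underside: x=120, z=0 in the scoop's frame.
- mat: Green mat where the scoop lies, fixed, 290 x 120 x 3 mm, origin at the centre of its underside (table), long side along its x; the scoop starts with its origin over the mat's centre and its x along the mat's x.
- dish: White open dish, fixed, 140 (x) x 120 (y) x 35 mm high, walls 4, floor 4. Origin at the centre of its underside. The barcode label stands behind it on the +x side on a blue post.
- label: Barcode label, 64 wide (y) x 50 mm, fixed to the dish on its post. Origin at the middle of its printed face, 92 mm from the dish's centre along the dish's x and 65 mm above the table; its x axis points into the face (away from the reader), tilted 0.436 rad below level, so that the face looks to -x of the dish and up.
- reader: Hand-held barcode reader, 0.18 kg, lying level. Origin on the underside; x points out of its red window. Grey handle x=-70..30, 26 wide (y), 30 high; yellow head x=26..70, 50 wide, 40 high. It is always on: there is no trigger.
- reader_nose (a point): Middle of the red window: x=70, z=20 mm in the reader's frame; the beam leaves along the reader's x.
- reader_grip (a point): Where to hold the reader's handle: x=-20, z=18 mm in its frame (close across y).
- dock: Black pad where the reader lies, fixed, 170 x 80 x 3 mm, origin at the centre of its underside, long side along its x; the reader starts with its origin over the pad's centre, its x along the pad's x.
- waterpot: Bystander, loose: green water pot with pink lid, 72 mm diameter, 86 high. Origin at the centre of its underside.
- paintbox: Bystander, loose: white watercolour box 100 x 150 x 20 mm. Origin at the centre of its underside.
- folder: Bystander, loose: ivory bone folder 150 x 22 x 5 mm. Origin at the centre of its underside.
- boss1: Loose brass boss (book stud), round double-cone disc 22 mm across, 11 mm high, 20 g; its rim is widest at 4 to 7 mm height, its foot 12 mm across, sloping. Polished: slides easily (friction about 0.25), and rides up on to the scoop's lip when pushed against the back wall. Origin at the centre of its underside. May be absent.
- boss2: Loose brass boss (book stud), round double-cone disc 22 mm across, 11 mm high, 20 g; its rim is widest at 4 to 7 mm height, its foot 12 mm across, sloping. Polished: slides easily (friction about 0.25), and rides up on to the scoop's lip when pushed against the back wall. Origin at the centre of its underside. May be absent.
- boss3: Loose brass boss (book stud), round double-cone disc 22 mm across, 11 mm high, 20 g; its rim is widest at 4 to 7 mm height, its foot 12 mm across, sloping. Polished: slides easily (friction about 0.25), and rides up on to the scoop's lip when pushed against the back wall. Origin at the centre of its underside. May be absent.
- boss4: Loose brass boss (book stud), round double-cone disc 22 mm across, 11 mm high, 20 g; its rim is widest at 4 to 7 mm height, its foot 12 mm across, sloping. Polished: slides easily (friction about 0.25), and rides up on to the scoop's lip when pushed against the back wall. Origin at the centre of its underside. May be absent.
- boss5: Loose brass boss (book stud), round double-cone disc 22 mm across, 11 mm high, 20 g; its rim is widest at 4 to 7 mm height, its foot 12 mm across, sloping. Polished: slides easily (friction about 0.25), and rides up on to the scoop's lip when pushed against the back wall. Origin at the centre of its underside. May be absent.
There are look-alikes about, which are no part of the job. What is shaped like the dish but purple or turquoise is not meant. What is shaped like the reader but turquoise is not meant.

How it is judged:
By the outcome, as a careful person would: the job done as asked, in the order asked, and still so for the second after the job is handed in, with the robot touching nothing.
Of boss1, boss2, boss3, boss4, boss5 only 3 to 5 are there at a start; the rules pass over those that are not, and their reading is None.
At some moment in a run one of boss1, boss2, boss3, boss4, boss5 may be knocked a few centimetres aside while the robot is not near it.
It also fails if it takes over 210 s, if anything falls off the work surface, if the arm or the gripper's body presses on something with over 40 N, if the wrist force passes 120 N, or if a joint passes its speed limit or range.

## Working session

There is one attempt and no reset: what is moved stays moved. The work goes in short steps, Python scripts to look and compute and a tool call to move; the robot and the scene stay as the last step left them, time stands still between calls to the robot, and variables do not carry over. Pictures are saved under pics/ and viewed, about 12 in all and at most 16, crops included, and the job is handed in when it is done.

Besides the shell and the picture viewer there is one more tool, called after ">>>" by a JSON object that holds its "fn" and its "kwargs". step_arm: Moves the arm, as the interface text tells. Its arguments: {"type":"object","properties":{"increments":{"type":"string"},"claw":{"type":"number"}},"required":["increments"]}

```bash
ls; mkdir -p pics; python3 - <<'E'
from bench import *
import cv2,numpy as np
o=get_obs();print({k:np.round(v,4) for k,v in o.items()})
for n in("scene","top"):
    cv2.imwrite(f"pics/{n}0.png",snapshot(n)[:,:,::-1]);c=calibration(n);print(n,c)
print(calibration("wrist"))
try: print(hold_point_z)
except Exception as e: print(e)
E
```

```text
pics
{'time': np.float64(0.0), 'joint_positions': array([ 1.2279,  0.0879,  1.3723, -0.    ,  1.6836, -0.1031]), 'qvel': array([ 0.0023,  0.0001, -0.001 ,  0.0002,  0.0001,  0.0001]), 'joint_torque': array([ 1.30000e-03, -3.40175e+01, -3.02436e+01,  7.19000e-02,
        3.27000e-02, -2.00000e-04]), 'tool_pos': array([0.1304, 0.5337, 0.1708]), 'ee_rot': array([-3.1394e+00, -2.0000e-04,  2.9018e+00]), 'wrist_force': array([ 0.8647,  0.6762, -0.4102]), 'wrist_torque': array([-0.0165,  0.0523, -0.0189]), 'width': np.float64(0.0936)}
scene {'camera_matrix': array([[466.5975304 ,   0.        , 253.33107761],
       [  0.        , 466.5975304 , 191.41144017],
       [  0.        ,   0.        ,   1.        ]]), 'eye': array([ 1.61725488, -0.22037683,  0.85303678]), 'orientation': array([ 0.98633255, -0.01732336,  1.50243223])}
top {'camera_matrix': array([[476.84029241,   0.        , 254.78321935],
       [  0.        , 476.84029241, 190.34993939],
       [  0.        ,   0.        ,   1.        ]]), 'eye': array([ 0.11672114, -0.13977634,  1.71057227]), 'orientation': array([ 0.22405878,  0.00434251, -1.61174727])}
{'camera_matrix': array([[278.49091193,   0.        , 255.7150793 ],
       [  0.        , 278.49091193, 189.36657023],
       [  0.        ,   0.        ,   1.        ]]), 'tool_from_camera': array([[-4.67140663e-04,  9.68003183e-01,  2.50937483e-01,
         7.31473014e-02],
       [ 9.99999822e-01,  5.45655369e-04, -2.43309820e-04,
        -2.51897936e-04],
       [-3.72450065e-04,  2.50937325e-01, -9.68003265e-01,
        -2.12935447e-01],
       [ 0.00000000e+00,  0.00000000e+00,  0.00000000e+00,
         1.00000000e+00]])}
0.0188
```

View pics/top0.png

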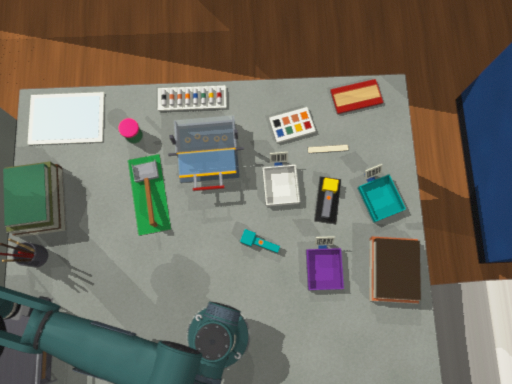

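View pics/scene0.png

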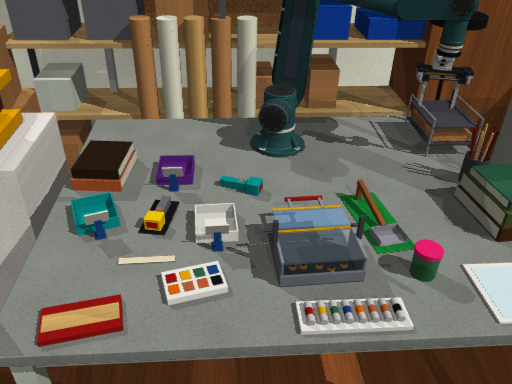

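```bash
cat > h.py <<'E'
from bench import *
import cv2,numpy as np
from scipy.spatial.transform import Rotation as R
HP=0.0188
def cam(n,o=None):
    c=calibration(n);K=c["camera_matrix"]
    if n=="wrist":
        o=o or get_obs();T=np.eye(4);T[:3,:3]=R.from_euler("xyz",o["ee_rot"]).as_matrix();T[:3,3]=o["tool_pos"]
        M=T@c["tool_from_camera"];return K,M[:3,:3],M[:3,3]
    return K,R.from_euler("xyz",c["orientation"]).as_matrix(),c["eye"]
def proj(C,P):
    K,Rm,t=C;p=(np.atleast_2d(P)-t)@Rm*[1,-1,-1];q=p@K.T;return q[:,:2]/q[:,2:]
def back(C,uv,z):
    K,Rm,t=C;uv=np.atleast_2d(uv).astype(float)
    d=np.c_[uv,np.ones(len(uv))]@np.linalg.inv(K).T*[1,-1,-1]@Rm.T
    return t+d*((z-t[2])/d[:,2])[:,None]
def mask(im,lo,hi):
    h=cv2.cvtColor(im,cv2.COLOR_RGB2HSV);return cv2.inRange(h,np.array(lo),np.array(hi))
def blob(C,m,z,box=None):
    if box: k=np.zeros_like(m);x0,y0,x1,y1=box;k[y0:y1,x0:x1]=1;m=m*k
    n,l,s,c=cv2.connectedComponentsWithStats(m);out=[]
    for i in range(1,n):
        if s[i,4]<12: continue
        cs,_=cv2.findContours((l==i).astype(np.uint8),0,1);p=back(C,cs[0][:,0],z)[:,:2]
        r=cv2.minAreaRect((p*1000).astype(np.float32));out.append((s[i,4],np.round(c[i],1),np.round(r[0],1),np.round(r[1],1),round(r[2],1)))
    return out
def save(n,im,crop=None,f=1):
    if crop: x0,y0,x1,y1=crop;im=im[y0:y1,x0:x1]
    cv2.imwrite(f"pics/{n}.png",cv2.resize(im,None,fx=f,fy=f,interpolation=cv2.INTER_CUBIC)[:,:,::-1])
E
python3 - <<'E'
from h import *
im=cv2.imread("pics/top0.png")[:,:,::-1].copy();C=cam("top")
print(proj(C,[[0,0,0]]))
for nm,lo,hi,z,box in [("mat",(50,150,60),(75,255,255),.003,(120,140,180,250)),("strip",(15,120,120),(32,255,255),.08,(165,110,250,195)),("bar",(0,150,100),(8,255,255),.09,(180,170,240,200)),("dock",(0,0,0),(180,255,45),.003,(305,165,350,230)),("dish",(0,0,170),(180,40,255),.035,(255,155,310,215)),("head",(20,150,120),(34,255,255),.04,(310,165,350,230)),("post",(100,150,60),(130,255,255),.03,(260,140,300,170)),
 ("handle",(0,60,60),(18,255,255),.04,(120,150,180,240))]:
    print(nm,blob(C,mask(im,lo,hi),z,box))
save("crop1",im,(115,105,355,245),3.3)
E
```

```text
[[217.75274782 335.47311054]]
mat [(np.int32(1567), array([150. , 199.9]), array([509.8, 240.9]), array([285.3, 114.4]), 8.8)]
strip [(np.int32(77), array([206.1, 150.3]), array([642.5,  20.4]), array([  6.5, 207.9]), 2.0), (np.int32(39), array([228.6, 172. ]), array([558.7, -57.7]), array([53.1,  7.3]), 87.6), (np.int32(62), array([207.3, 173.9]), array([554.9,  18.4]), array([ 9.7, 78.3]), 2.5), (np.int32(38), array([185.6, 175.7]), array([551.4,  92.8]), array([ 9.3, 49.7]), 3.0)]
bar [(np.int32(78), array([208.4, 187.5]), array([503.2,  14.9]), array([  9.8, 105.1]), 2.5)]
dock [(np.int32(349), array([327.1, 206.3]), array([ 459.1, -412.6]), array([ 71.9, 157.6]), 78.9)]
dish [(np.int32(998), array([282.3, 186.2]), array([ 518.3, -242.7]), array([142.8, 124.9]), 2.5)]
head [(np.int32(193), array([330. , 184.1]), array([ 509.3, -419.9]), array([54.6, 47. ]), 77.0)]
post []
handle [(np.int32(181), array([149.2, 201.1]), array([473.2, 230.8]), array([177.9,  19.6]), 10.0)]
```

View pics/crop1.png

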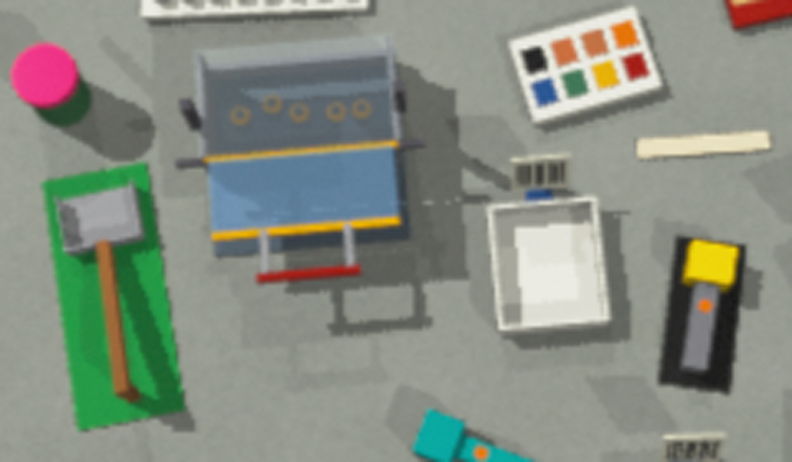

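```bash
cat >> h.py <<'E'
def plan(wps,step=0.035,turn=0.14,start=None):
    """wps: list of (pos, rpy[, step]). Prints rows for step_arm, 5 per call."""
    o=get_obs();p,r=(start if start else (o["tool_pos"],o["ee_rot"]));p=np.array(p,float);Rm=R.from_euler("xyz",r)
    rows=[]
    for w in wps:
        q=np.array(w[0],float);Rt=R.from_euler("xyz",w[1]);s=w[2] if len(w)>2 else step
        rv=(Rm.inv()*Rt).as_rotvec();n=max(1,int(np.ceil(max(np.linalg.norm(q-p)/s,np.linalg.norm(rv)/turn)-1e-3)))
        p0,R0=p.copy(),Rm
        for i in range(1,n+1):
            d=np.round(Rm.inv().apply(p0+(q-p0)*i/n-p)*100,2);t=np.round((Rm.inv()*R0*R.from_rotvec(rv*i/n)).as_rotvec(),3)
            p=p+Rm.apply(d/100);Rm=Rm*R.from_rotvec(t);rows.append(" ".join(f"{x:g}" for x in [*(d+0.),*(t+0.)]))
    for i in range(0,len(rows),5): print("; ".join(rows[i:i+5]))
E
python3 - <<'E'
from h import *
P=np.pi
plan([((.13,.534,.25),(P,0,2.9)),((.46,.10,.25),(P,0,1.61)),((.455,.013,.20),(P,0,1.61))])
E
```

```text
0.02 0 -2.64 -0.001 0 0.001; 0.01 0 -2.63 0 0 0; 0.02 0 -2.64 -0.001 0 0.001; -2.65 -2.14 0 0 0 0.081; -2.82 -1.92 0 0 0 0.08
-2.96 -1.68 0 0 0 0.081; -3.09 -1.45 0 0 0 0.08; -3.19 -1.19 0 0 0 0.081; -3.28 -0.92 0 0 0 0.081; -3.34 -0.66 0 0 0 0.08
-3.39 -0.39 0 0 0 0.081; -3.4 -0.12 0 0 0 0.081; -3.41 0.16 -0.01 0 0 0.08; -3.38 0.43 0 0 0 0.081; -3.33 0.71 0 0 0 0.08
-3.27 0.97 0 0 0 0.081; -3.17 1.22 0 0 0 0.081; -3.07 1.49 0 0 0 0.08; -2.94 1.72 0 0 0 0.081; -2.89 -0.28 1.67 0 0 0
-2.89 -0.28 1.66 0 0 0; -2.9 -0.28 1.67 0 0 0
```

>>> {"fn": "step_arm", "kwargs": {"increments": "0 0 -2.6 0 0 0; 0 0 -2.6 0 0 0; 0 0 -2.6 0 0 0; -2.65 -2.15 0 0 0 0.08; -2.8 -1.9 0 0 0 0.08"}}

```text
time: 0.6
tool_pos: [0.1721, 0.4802, 0.2504]
ee_rot: [3.141, 0.0, 2.741]
wrist_force: [0.8, -0.2, 0.8]
width: 0.094
```

>>> {"fn": "step_arm", "kwargs": {"increments": "-2.95 -1.7 0 0 0 0.08; -3.1 -1.45 0 0 0 0.08; -3.2 -1.2 0 0 0 0.08; -3.3 -0.9 0 0 0 0.08; -3.35 -0.65 0 0 0 0.08"}}

```text
time: 1.1
tool_pos: [0.2764, 0.3435, 0.2495]
ee_rot: [-3.141, 0.0, 2.339]
wrist_force: [0.3, -0.8, 1.0]
width: 0.094
```

>>> {"fn": "step_arm", "kwargs": {"increments": "-3.4 -0.4 0 0 0 0.08; -3.4 -0.1 0 0 0 0.08; -3.4 0.15 0 0 0 0.08; -3.4 0.4 0 0 0 0.08; -3.3 0.7 0 0 0 0.08"}}

```text
time: 1.6
tool_pos: [0.3802, 0.2086, 0.2496]
ee_rot: [-3.141, -0.0, 1.938]
wrist_force: [0.3, 0.2, -0.0]
width: 0.094
```

>>> {"fn": "step_arm", "kwargs": {"increments": "-3.3 1 0 0 0 0.08; -3.2 1.2 0 0 0 0.08; -3.1 1.5 0 0 0 0.08; -2.9 1.7 0 0 0 0.09; -2.9 -0.3 1.7 0 0 0"}}

```text
time: 2.1
tool_pos: [0.4644, 0.0714, 0.2336]
ee_rot: [3.139, 0.0, 1.61]
wrist_force: [-0.0, -0.5, -1.0]
width: 0.0941
```

>>> {"fn": "step_arm", "kwargs": {"increments": "-2.9 -0.3 1.7 0 0 0; -2.9 -0.3 1.7 0 0 0; 0 0 0 0 0 0; 0 0 0 0 0 0"}}

```text
time: 2.5
tool_pos: [0.4578, 0.0146, 0.1985]
ee_rot: [-3.14, -0.001, 1.61]
wrist_force: [-0.7, 0.0, 1.0]
width: 0.0939
```

```bash
python3 - <<'E'
from h import *
o=get_obs();print(np.round(o["tool_pos"],4),np.round(o["ee_rot"],4),o["time"],o["width"]);C=cam("wrist",o)
im=snapshot("wrist");save("w1",im)
print(blob(C,mask(im,(0,150,90),(8,255,255)),.085),blob(C,mask(im,(170,150,90),(180,255,255)),.085))
print("strip",blob(C,mask(im,(18,130,120),(32,255,255)),.087))
E
```

```text
[0.4578 0.0146 0.1985] [-3.1404e+00 -1.0000e-03  1.6105e+00] 2.5 0.09393525664045235
[(np.int32(779), array([295.1, 179.3]), array([504.7,  14. ]), array([ 10.7, 110.8]), 2.6)] []
strip [(np.int32(390), array([410.3, 171.2]), array([639. ,  23.3]), array([  5.4, 204.7]), 2.6), (np.int32(378), array([340.9, 115.4]), array([550. ,  91.9]), array([ 8.9, 52.4]), 2.7), (np.int32(506), array([336.8, 179.2]), array([553.6,  19.6]), array([ 8.9, 87.7]), 2.7), (np.int32(34), array([330.8, 254.1]), array([557.8, -77.4]), array([ 6.4, 10.2]), 6.0), (np.int32(30), array([ 90.7, 273.7]), array([ 246.8, -120.3]), array([13.3,  5.2]), 83.7), (np.int32(255), array([ 69.6, 297.2]), array([ 216.6, -154. ]), array([81.9, 15.5]), 73.7)]
```

View pics/w1.png

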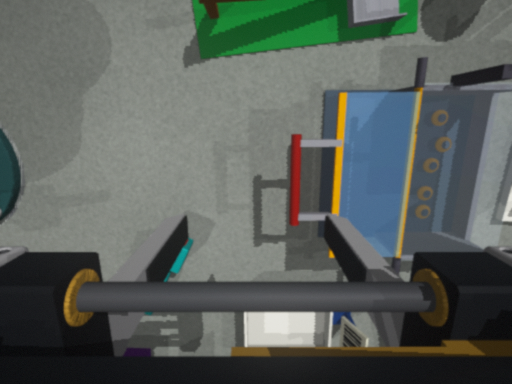

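```bash
python3 - <<'E'
from h import *
P=np.pi;y=1.612;u=np.array([np.cos(.045),np.sin(.045),0]);H=np.array([.6396,.0201,.085])
pos=lambda a:H+.135*(-np.cos(a)*u+np.array([0,0,np.sin(a)]))-[0,0,.0188]
b=pos(0)
plan([(b+[0,0,.06],(P,0,y)),(b,(P,0,y),.02)]);print()
plan([(pos(a),(P,0,y),.05) for a in np.arange(.1,1.91,.1)],start=(b,(P,0,y)))
E
```

```text
-0.1 1.55 2.44 0 0 0; -0.11 1.54 2.44 0 -0.001 0; -0.1 1.55 2.43 0 0 0; 0 0 1.5 0 0 0; 0 0 1.5 0 0 0
0 0 1.5 0 0 0; 0 -0.01 1.5 0 0 0

0 0.07 -1.35 0 0 0; 0 0.2 -1.33 0 0 0; 0 0.33 -1.31 0 0 0; 0 0.47 -1.27 0 0 0; 0.01 0.58 -1.21 0 0 0
0 0.71 -1.15 0 0 0; 0 0.81 -1.08 0 0 0; 0.01 0.92 -0.98 0 0 0; 0 1.02 -0.89 0 0 0; 0 1.1 -0.79 0 0 0
0.01 1.17 -0.67 0 0 0; 0 1.23 -0.55 0 0 0; 0.01 1.28 -0.43 0 0 0; 0 1.32 -0.29 0 0 0; 0.01 1.33 -0.17 0 0 0
0 1.35 -0.02 0 0 0; 0.01 1.35 0.1 0 0 0; 0 1.33 0.24 0 0 0; 0.01 1.29 0.37 0 0 0
```

>>> {"fn": "step_arm", "kwargs": {"increments": "-0.1 1.55 2.4 0 0 0; -0.1 1.55 2.4 0 0 0; -0.1 1.55 2.5 0 0 0; 0 0 0 0 0 0; 0 0 0 0 0 0", "claw": 0.15}}

```text
time: 3.05
tool_pos: [0.5048, 0.0146, 0.1266]
ee_rot: [-3.141, -0.0, 1.614]
wrist_force: [0.4, -0.3, 0.3]
width: 0.0571
```

>>> {"fn": "step_arm", "kwargs": {"increments": "0 0 1.5 0 0 0; 0 0 1.5 0 0 0; 0 0 1.5 0 0 0; 0 0 1.5 0 0 0; 0 0 0 0 0 0"}}

```text
time: 3.55
tool_pos: [0.5031, 0.0139, 0.0645]
ee_rot: [-3.139, -0.001, 1.612]
wrist_force: [-0.1, -0.3, 0.8]
width: 0.0397
```

>>> {"fn": "step_arm", "kwargs": {"increments": "0 0 0 0 0 0; 0 0 0 0 0 0; 0 0 0 0 0 0; 0 0 0 0 0 0; 0 0 0 0 0 0", "claw": 1}}

```text
time: 4.05
tool_pos: [0.505, 0.0135, 0.0664]
ee_rot: [3.141, 0.0, 1.612]
wrist_force: [-0.0, 0.4, 0.3]
width: 0.0033
```

```bash
python3 - <<'E'
from h import *
o=get_obs();print(np.round(o["tool_pos"],4),np.round(o["ee_rot"],4),o["width"],o["wrist_force"]);C=cam("wrist",o)
im=snapshot("wrist");s=snapshot("scene")
print(blob(C,mask(im,(0,150,90),(8,255,255)),.085))
cv2.imwrite("pics/m1.png",np.hstack([cv2.resize(im,(400,300)),cv2.resize(s[140:320,230:470],(400,300))])[:,:,::-1])
E
```

```text
[0.505  0.0135 0.0664] [3.1408 0.     1.6118] 0.0033096491927757476 [-0.02620303  0.36113787  0.26640777]
[(np.int32(1422), array([255.1, 195.8]), array([503.9,  15.7]), array([ 10.4, 109.1]), 2.6), (np.int32(46), array([ 88.9, 279.6]), array([376.1, -42.2]), array([11. ,  3.5]), 2.3)]
```

View pics/m1.png

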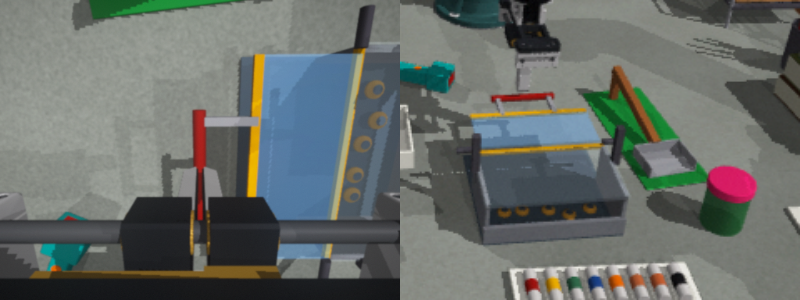

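```bash
python3 - <<'E'
from h import *
C=cam("scene")
p=proj(C,[[.505,.0135,.0664],[.5045,.014,.085],[.5045,.014,.1],[.5045,.014,.045]]);print(np.round(p,1), np.round((p-[230,140])*[400/240,300/180]+[400,0],0))
im=snapshot("scene");Cw=cam("scene")
u=np.array([-np.sin(.045),np.cos(.045),0])
b=np.argwhere(mask(im,(0,150,90),(8,255,255))[180:220,270:350])
print(b.min(0)+[180,270],b.max(0)+[180,270])
for z in(.06,.07,.08,.085,.09,.1):print(z,np.round(proj(C,[np.array([.5045,.014,z])+u*.055,np.array([.5045,.014,z])-u*.055]),1))
save("s2",im,(270,160,350,220),8)
E
```

```text
[[302.1 204. ]
 [302.7 198.7]
 [303.1 194.5]
 [301.7 209.8]] [[520. 107.]
 [521.  98.]
 [522.  91.]
 [520. 116.]]
[196 285] [200 321]
0.06 [[320.3 204.8]
 [283.7 206.7]]
0.07 [[320.6 202. ]
 [283.9 203.9]]
0.08 [[321.  199.2]
 [284.1 201.1]]
0.085 [[321.1 197.8]
 [284.2 199.7]]
0.09 [[321.3 196.4]
 [284.3 198.2]]
0.1 [[321.6 193.5]
 [284.5 195.4]]
```

View pics/s2.png

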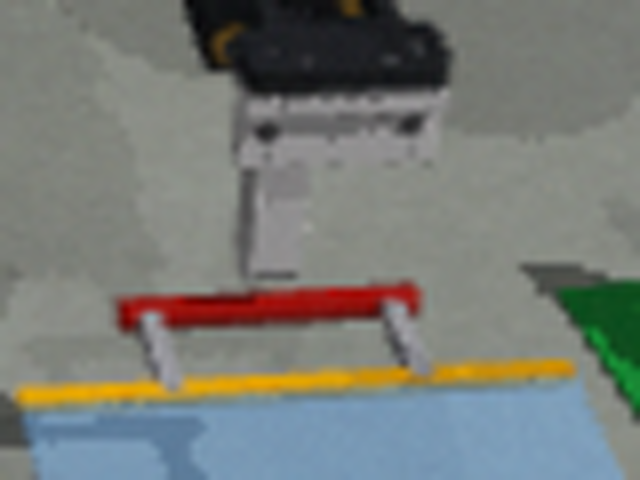

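```bash
python3 - <<'E'
from h import *
im=snapshot("wrist");o=get_obs();print(o["width"],o["tool_pos"],o["time"],np.round(o["joint_positions"],3),np.round(o["wrist_force"],2))
save("w3",im,(190,110,330,260),4)
E
```

```text
0.00039345792457620346 [0.50475126 0.01351271 0.06600074] 4.25 [-0.086  0.033  1.64   0.     1.468 -0.127] [-0.21 -0.42 -0.16]
```

View pics/w3.png

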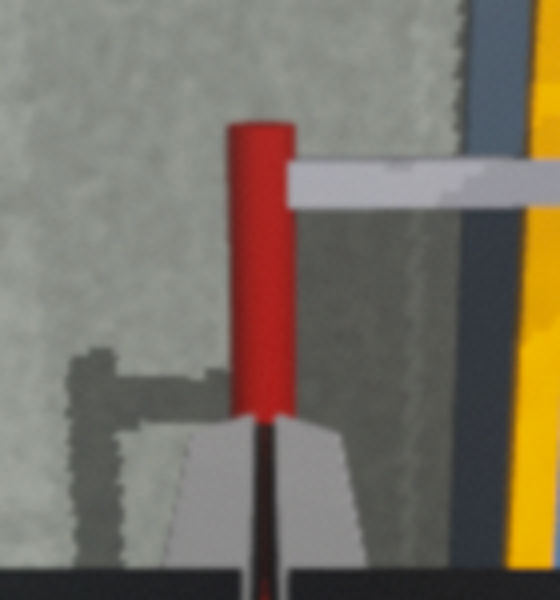

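>>> {"fn": "step_arm", "kwargs": {"increments": "0 0 0 0 0 0; 0 0 0 0 0 0; 0 0 0 0 0 0; 0 0 0 0 0 0; 0 0 0 0 0 0", "claw": 0.15}}

```text
time: 4.75
tool_pos: [0.5047, 0.0136, 0.066]
ee_rot: [-3.142, -0.0, 1.612]
wrist_force: [0.2, 0.6, 0.2]
width: 0.0371
```

>>> {"fn": "step_arm", "kwargs": {"increments": "0 0 1 0 0 0; 0 0 1 0 0 0; 0 0 1 0 0 0; 0 0 0 0 0 0"}}

```text
time: 5.15
tool_pos: [0.5028, 0.0137, 0.0333]
ee_rot: [-3.137, -0.001, 1.612]
wrist_force: [0.3, -0.5, -0.0]
width: 0.0397
```

>>> {"fn": "step_arm", "kwargs": {"increments": "0 0 0 0 0 0; 0 0 0 0 0 0; 0 0 0 0 0 0; 0 0 0 0 0 0; 0 0 0 0 0 0", "claw": 1}}

```text
time: 5.65
tool_pos: [0.5046, 0.0135, 0.0365]
ee_rot: [-3.142, 0.0, 1.612]
wrist_force: [-1.3, 0.1, 2.2]
width: 0.011
```

>>> {"fn": "step_arm", "kwargs": {"increments": "0 0 0 0 0 0; 0 0 0 0 0 0; 0 0 0 0 0 0"}}

```text
time: 5.95
tool_pos: [0.5046, 0.0135, 0.0364]
ee_rot: [3.142, 0.0, 1.612]
wrist_force: [-3.1, 0.1, 4.1]
width: 0.011
```

>>> {"fn": "step_arm", "kwargs": {"increments": "0 0.05 -1.35 0 0 0; 0 0.2 -1.35 0 0 0; 0 0.35 -1.3 0 0 0; 0 0.45 -1.25 0 0 0; 0 0.6 -1.2 0 0 0"}}

```text
time: 6.45
tool_pos: [0.5201, 0.0141, 0.1014]
ee_rot: [-3.138, -0.0, 1.612]
wrist_force: [-2.0, 0.3, -2.3]
width: 0.011
```

>>> {"fn": "step_arm", "kwargs": {"increments": "0 0.7 -1.15 0 0 0; 0 0.8 -1.1 0 0 0; 0 0.9 -1 0 0 0; 0 1 -0.9 0 0 0; 0 1.1 -0.8 0 0 0"}}

```text
time: 6.95
tool_pos: [0.5637, 0.0162, 0.1529]
ee_rot: [-3.136, -0.0, 1.612]
wrist_force: [-8.1, -1.4, 6.1]
width: 0.0112
```

>>> {"fn": "step_arm", "kwargs": {"increments": "0 1.2 -0.65 0 0 0; 0 1.2 -0.55 0 0 0; 0 1.3 -0.4 0 0 0; 0 1.3 -0.3 0 0 0; 0 1.35 -0.15 0 0 0"}}

```text
time: 7.45
tool_pos: [0.63, 0.0191, 0.1736]
ee_rot: [3.14, -0.001, 1.612]
wrist_force: [-1.2, 0.5, 0.5]
width: 0.011
```

>>> {"fn": "step_arm", "kwargs": {"increments": "0 1.35 0 0 0 0; 0 1.35 0.1 0 0 0; 0 1.35 0.25 0 0 0; 0 0.9 0.2 0 0 0; 0 0 0 0 0 0"}}

```text
time: 7.95
tool_pos: [0.6807, 0.0213, 0.166]
ee_rot: [3.139, -0.001, 1.612]
wrist_force: [1.6, 1.8, 2.4]
width: 0.011
```

>>> {"fn": "step_arm", "kwargs": {"increments": "0 0 0 0 0 0; 0 0 0 0 0 0; 0 0 0 0 0 0; 0 0 0 0 0 0; 0 0 0 0 0 0", "claw": -1}}

```text
time: 8.45
tool_pos: [0.6788, 0.0205, 0.1649]
ee_rot: [-3.141, 0.0, 1.612]
wrist_force: [0.3, -0.5, -0.0]
width: 0.0479
```

>>> {"fn": "step_arm", "kwargs": {"increments": "0 0 0 0 0 0; 0 0 0 0 0 0; 0 0 -2 0 0 0; 0 0 -3 0 0 0; 0 0 -2 0 0 0"}}

```text
time: 8.95
tool_pos: [0.6793, 0.0207, 0.237]
ee_rot: [3.14, 0.0, 1.612]
wrist_force: [0.5, 1.4, 0.5]
width: 0.0877
```

```bash
python3 - <<'E'
from h import *
s=snapshot("scene");t=snapshot("top")
cv2.imwrite("pics/m2.png",np.hstack([cv2.resize(s[100:320,230:470],(400,366)),cv2.resize(t[100:240,110:270],(400,366))])[:,:,::-1])
E
```

```text
(no output)
```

View pics/m2.png

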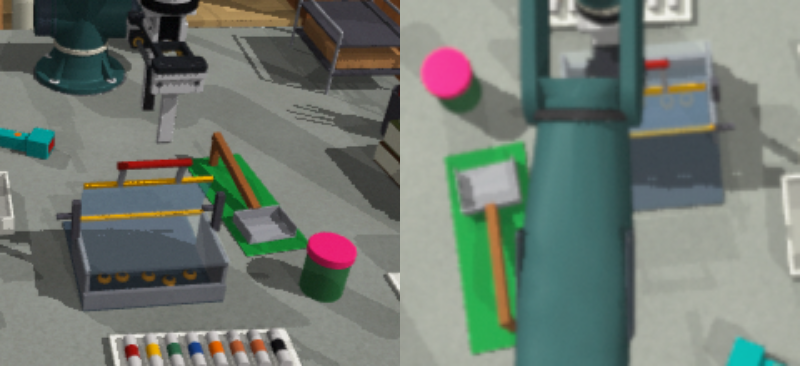

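```bash
python3 - <<'E'
from h import *
P=np.pi
plan([((.66,.03,.28),(P,0,1.612)),((.44,.23,.22),(P,0,.154))],turn=.14)
E
```

```text
0.51 -1 -2.03 0.004 0 0; 0.51 -1 -2.02 0.004 0.001 0; 1.9 -1.92 0.55 0 0 0.133; 1.62 -2.16 0.54 0 0 0.132; 1.33 -2.36 0.55 0 0 0.133
1.01 -2.51 0.54 0 0 0.132; 0.66 -2.62 0.55 0 0 0.133; 0.32 -2.68 0.55 0 0 0.132; -0.05 -2.7 0.54 0 0 0.133; -0.4 -2.68 0.55 0 0 0.132
-0.75 -2.59 0.54 0 0 0.133; -1.09 -2.48 0.55 0 0 0.132; -1.4 -2.31 0.55 0 0 0.133
```

>>> {"fn": "step_arm", "kwargs": {"increments": "0.5 -1 -2 0 0 0; 0.5 -1 -2 0 0 0; 1.9 -1.9 0.5 0 0 0.13; 1.6 -2.2 0.5 0 0 0.13; 1.3 -2.4 0.5 0 0 0.13"}}

```text
time: 9.55
tool_pos: [0.5967, 0.0843, 0.2581]
ee_rot: [-3.14, 0.001, 1.216]
wrist_force: [-0.4, 0.4, -0.7]
width: 0.0938
```

>>> {"fn": "step_arm", "kwargs": {"increments": "1 -2.5 0.5 0 0 0.13; 0.7 -2.6 0.6 0 0 0.13; 0.3 -2.7 0.6 0 0 0.13; -0.05 -2.7 0.6 0 0 0.14; -0.4 -2.7 0.6 0 0 0.13"}}

```text
time: 10.05
tool_pos: [0.4953, 0.1744, 0.229]
ee_rot: [-3.141, 0.002, 0.556]
wrist_force: [0.1, 0.1, -0.7]
width: 0.0939
```

>>> {"fn": "step_arm", "kwargs": {"increments": "-0.75 -2.6 0.5 0 0 0.14; -1.1 -2.5 0.6 0 0 0.13; -1.4 -2.3 0.6 0 0 0.14; 0 0 0 0 0 0; 0 0 0 0 0 0"}}

```text
time: 10.55
tool_pos: [0.4359, 0.2281, 0.2129]
ee_rot: [3.141, 0.001, 0.155]
wrist_force: [0.2, -0.7, -1.0]
width: 0.0938
```

```bash
python3 - <<'E'
from h import *
o=get_obs();print(np.round(o["tool_pos"],4),np.round(o["ee_rot"],4),o["time"],o["width"]);C=cam("wrist",o)
im=snapshot("wrist");save("w4",im)
print("mat",blob(C,mask(im,(50,150,60),(75,255,255)),.003))
print("handle",blob(C,mask(im,(5,100,60),(18,255,255)),.06)[:4])
E
```

```text
[0.4359 0.2281 0.2129] [3.1408e+00 1.1000e-03 1.5470e-01] 10.55 0.09380300413323174
mat [(np.int32(11104), array([252.9, 114.9]), array([510.4, 242.3]), array([285.2, 118. ]), 8.8)]
handle [(np.int32(1268), array([257.1, 140.1]), array([472.3, 232. ]), array([178.2,  13.5]), 10.2)]
```

View pics/w4.png

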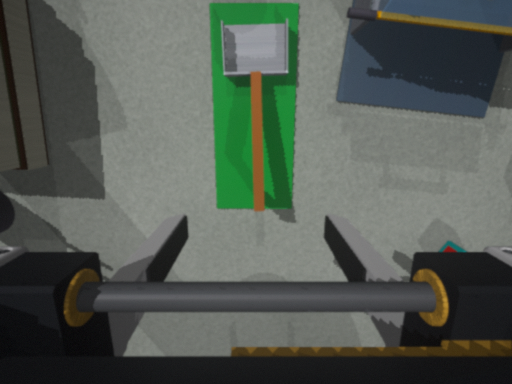

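```bash
python3 - <<'E'
from h import *
P=np.pi
plan([((.4412,.2316,.10),(P,0,.154)),((.4412,.2316,.0),(P,0,.154),.02)])
E
```

```text
0.13 -0.08 2.83 0 0 0; 0.13 -0.08 2.83 0 0 0; 0.13 -0.07 2.84 0.001 0 0; 0.14 -0.08 2.83 0 0.001 -0.001; 0 0 2 0 0 0
0 0 2 0 0 0; 0 0 2 0 0 0; -0.01 0 2 0 0 0; 0 0 2 0 0 0
```

>>> {"fn": "step_arm", "kwargs": {"increments": "0.15 -0.1 2.8 0 0 0; 0.1 -0.1 2.8 0 0 0; 0.15 -0.1 2.9 0 0 0; 0.15 0 2.8 0 0 0; 0 0 2 0 0 0"}}

```text
time: 11.1
tool_pos: [0.4416, 0.2307, 0.0785]
ee_rot: [3.141, 0.002, 0.151]
wrist_force: [0.0, -0.3, 0.0]
width: 0.094
```

>>> {"fn": "step_arm", "kwargs": {"increments": "0 0 2 0 0 0; 0 0 2 0 0 0; 0 0 2 0 0 0; 0 0 2 0 0 0; 0 0 0 0 0 0"}}

```text
time: 11.6
tool_pos: [0.4396, 0.2301, -0.0023]
ee_rot: [3.14, 0.007, 0.151]
wrist_force: [-0.6, 0.7, -0.4]
width: 0.094
```

>>> {"fn": "step_arm", "kwargs": {"increments": "0 0 0 0 0 0; 0 0 0 0 0 0; 0 0 0 0 0 0; 0 0 0 0 0 0; 0 0 0 0 0 0", "claw": 1}}

```text
time: 12.1
tool_pos: [0.4418, 0.2323, 0.0017]
ee_rot: [-3.141, -0.001, 0.152]
wrist_force: [0.2, 0.5, 0.5]
width: 0.0572
```

>>> {"fn": "step_arm", "kwargs": {"increments": "0 0 0 0 0 0; 0 0 0 0 0 0; 0 0 0 0 0 0; 0 0 0 0 0 0; 0 0 0 0 0 0"}}

```text
time: 12.6
tool_pos: [0.4415, 0.2314, 0.0011]
ee_rot: [3.14, 0.0, 0.152]
wrist_force: [0.6, -2.9, 1.8]
width: 0.0173
```

>>> {"fn": "step_arm", "kwargs": {"increments": "0 0 0 0 0 0; 0 0 0 0 0 0; 0 0 0 0 0 0"}}

```text
time: 12.9
tool_pos: [0.4411, 0.2321, 0.0007]
ee_rot: [-3.141, 0.001, 0.152]
wrist_force: [0.2, -0.5, -0.4]
width: 0.0134
```

```bash
cat >> h.py <<'E'
U0=np.array([.6396,.0201]);UY=.045
def unit(p): c,s=np.cos(UY),np.sin(UY);d=np.atleast_2d(p)[:,:2]-U0;return d@np.array([[c,-s],[s,c]])
def world(q): c,s=np.cos(UY),np.sin(UY);return np.atleast_2d(q)@np.array([[c,s],[-s,c]])+U0
E
python3 - <<'E'
from h import *
o=dict(tool_pos=np.array([.4578,.0146,.1985]),ee_rot=np.array([-3.1404,-.001,1.6105]))
C=cam("wrist",o)
print(np.round(unit(back(C,[(440,118),(443,145),(432,166),(426,193),(423,211)],.009))*1000))
C=cam("top");q=np.array([(240,115),(272,104),(299,112),(336,111),(361,107)])/3.3+[115,105]
print(np.round(unit(back(C,q-.5,.009))*1000))
im=snapshot("scene");C=cam("scene");m=mask(im,(12,90,60),(28,255,255))
for b in blob(C,m,.01,(265,240,370,285)): print(b[0],b[1],np.round(unit(back(C,b[1],.009))*1000))
E
```

```text
[[ 76.  72.]
 [ 86.  35.]
 [ 75.   5.]
 [ 72. -36.]
 [ 72. -65.]]
[[ 75.  74.]
 [ 85.  37.]
 [ 73.   7.]
 [ 70. -35.]
 [ 73. -64.]]
28 [343.5 265.2] [[74. 73.]]
30 [292.3 267.6] [[ 70. -64.]]
33 [302.8 266.6] [[ 69. -36.]]
27 [318.7 266.3] [[72.  7.]]
28 [331.1 269.2] [[86. 37.]]
```

```bash
cat >> h.py <<'E'
def W(lx,ly,z): return [*world([[lx/1000-.190,ly/1000]])[0],z]   # tool position for lip at unit (lx,ly) mm, level scoop
DN=(np.pi,0,.045)
E
python3 - <<'E'
from h import *
P=np.pi;o=get_obs();print(o["tool_pos"],o["ee_rot"],unit(o["tool_pos"]+[.19*np.cos(.152),.19*np.sin(.152),0]))
p=o["tool_pos"]
plan([(p+[0,0,.08],(P,0,.152),.02),(p+[-.04,-.04,.08],(P,0,.1),.02),(W(-22,-52,.08),DN,.03),(W(-22,-52,.015),DN,.02)])
E
```

```text
[0.44109785 0.23208913 0.00070405] [-3.14142722e+00  6.35583577e-04  1.51785140e-01] [[1.48474902e-04 2.40995334e-01]]
0 0 -2 0 0 0; 0 0 -2 0 0 0; 0 0 -2 0 0 0; -0.01 0 -2 0 0.001 0; -1.52 1.12 0 0 0 0.017
-1.5 1.14 0 0 0 0.018; -1.47 1.17 0 0 0 0.017; 0.07 2.94 0.01 0 0 0.007; 0.09 2.94 0.01 0 0 0.007; 0.11 2.94 0 0 0 0.007
0.13 2.93 0.01 0 0 0.006; 0.15 2.94 0.01 0 0 0.007; 0.17 2.94 0.01 0 0 0.007; 0.19 2.93 0.01 0 0 0.007; 0.21 2.93 0 0 0 0.007
0 0 1.63 0 0 0; 0 0 1.62 0 0 0; 0 0 1.63 0 0 0; 0 0 1.62 0 0 0
```

>>> {"fn": "step_arm", "kwargs": {"increments": "0 0 -1 0 0 0; 0 0 -2 0 0 0; 0 0 -2 0 0 0; 0 0 -2 0 0 0; 0 0 -1 0 0 0"}}

```text
time: 13.45
tool_pos: [0.4424, 0.2327, 0.0835]
ee_rot: [-3.14, -0.004, 0.152]
wrist_force: [-0.4, 0.0, -1.1]
width: 0.0135
```

>>> {"fn": "step_arm", "kwargs": {"increments": "-1.5 1.1 0 0 0 0.018; -1.5 1.15 0 0 0 0.018; -1.5 1.15 0 0 0 0.017; 0.1 2.9 0 0 0 0.007; 0.1 2.9 0 0 0 0.007"}}

```text
time: 13.95
tool_pos: [0.4081, 0.1344, 0.0809]
ee_rot: [-3.141, 0.0, 0.086]
wrist_force: [1.0, -0.4, -1.8]
width: 0.0136
```

>>> {"fn": "step_arm", "kwargs": {"increments": "0.1 2.9 0 0 0 0.007; 0.15 2.9 0 0 0 0.007; 0.15 2.9 0 0 0 0.007; 0.15 3 0 0 0 0.007; 0.2 3 0 0 0 0.006"}}

```text
time: 14.45
tool_pos: [0.4263, -0.0123, 0.0808]
ee_rot: [-3.141, 0.0, 0.051]
wrist_force: [0.6, -0.0, -1.7]
width: 0.0136
```

>>> {"fn": "step_arm", "kwargs": {"increments": "0.2 3 0 0 0 0.006; 0 0 1.5 0 0 0; 0 0 1.5 0 0 0; 0 0 1.5 0 0 0; 0 0 0 0 0 0"}}

```text
time: 14.95
tool_pos: [0.4277, -0.0406, 0.0335]
ee_rot: [-3.14, 0.006, 0.045]
wrist_force: [-0.6, 0.0, -2.0]
width: 0.0136
```

```bash
python3 - <<'E'
from h import *
o=get_obs();print(np.round(o["tool_pos"],4),np.round(o["ee_rot"],4),o["time"],np.round(o["wrist_force"],2),np.round(o["wrist_torque"],2),o["width"],unit(o["tool_pos"])*1000+[190,0]);C=cam("wrist",o)
im=snapshot("wrist");s=snapshot("scene")
cv2.imwrite("pics/m3.png",np.hstack([im[:,:],cv2.resize(s[140:300,230:380],(288,307))[:,:] if 0 else cv2.resize(s[120:312,230:374],(288,384))])[:,:,::-1])
P=[np.array(W(x+190-190,y,.0))[:2] for x in [0] for y in [0]]
sc=lambda x,y,z: o["tool_pos"]+np.array([.07+x,y,z+.002])@np.array([[np.cos(.045),np.sin(.045),0],[-np.sin(.045),np.cos(.045),0],[0,0,1]])
print(np.round(proj(C,[sc(.12,.043,.0),sc(.12,-.043,0),sc(.055,.043,.022),sc(.055,-.043,.022)]),1))
E
```

```text
[ 0.4277 -0.0406  0.0335] [-3.1398  0.0056  0.0446] 14.95 [-0.63  0.04 -2.05] [ 0.    0.27 -0.05] 0.013592244627186091 [[-24.38233116 -51.15306062]]
[[186.4 -77.8]
 [324.5 -78.1]
 [184.6  27.8]
 [326.3  27.6]]
```

View pics/m3.png

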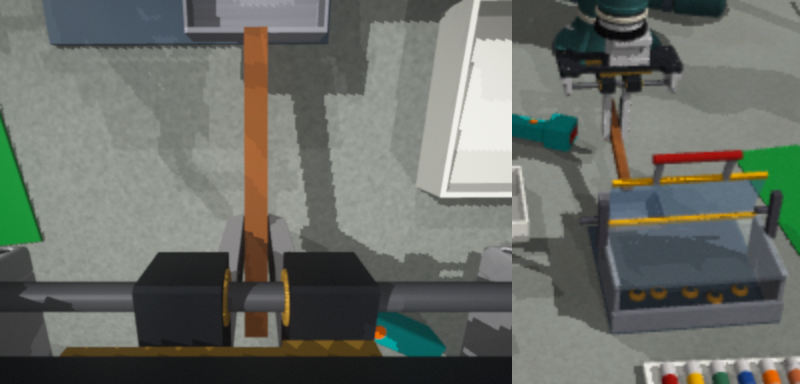

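>>> {"fn": "step_arm", "kwargs": {"increments": "0 0 1 0 0 0; 0 0 1 0 0 0; 0 0 0.8 0 0 0; 0 0 0 0 0 0; 0 0 0 0 0 0"}}

```text
time: 15.55
tool_pos: [0.4299, -0.041, 0.0076]
ee_rot: [-3.141, 0.001, 0.045]
wrist_force: [0.0, 0.2, -2.2]
width: 0.0139
```

>>> {"fn": "step_arm", "kwargs": {"increments": "0 0 0.2 0 0 0; 0 0 0 0 0 0; 0 0 0 0 0 0"}}

```text
time: 15.85
tool_pos: [0.4304, -0.0412, 0.0062]
ee_rot: [3.142, -0.0, 0.045]
wrist_force: [-0.6, 1.0, -1.9]
width: 0.0137
```

```bash
cat > st.py <<'E'
from h import *
o=get_obs();print(np.round(o["tool_pos"],4),np.round(o["ee_rot"],4),round(float(o["time"]),2),"F",np.round(o["wrist_force"],2),"T",np.round(o["wrist_torque"],2),round(float(o["width"]),4),"lip",np.round(unit(o["tool_pos"])*1000+[190,0],1))
E
python3 st.py
```

```text
[ 0.4304 -0.0412  0.0062] [ 3.1416e+00 -5.0000e-04  4.4800e-02] 15.85 F [-0.59  0.99 -1.88] T [-0.03  0.31 -0.03] 0.0137 lip [[-21.8 -51.8]]
```

>>> {"fn": "step_arm", "kwargs": {"increments": "0 0 0.3 0 0 0; 0 0 0 0 0 0; 0 0 0 0 0 0"}}

```text
time: 16.15
tool_pos: [0.4301, -0.0411, 0.0029]
ee_rot: [-3.141, 0.0, 0.045]
wrist_force: [0.9, -0.4, -1.9]
width: 0.0138
```

>>> {"fn": "step_arm", "kwargs": {"increments": "0 0 0.15 0 0 0; 0 0 0 0 0 0; 0 0 0 0 0 0"}}

```text
time: 16.45
tool_pos: [0.4301, -0.0411, 0.0014]
ee_rot: [-3.141, 0.0, 0.045]
wrist_force: [0.1, 0.0, -2.2]
width: 0.0138
```

>>> {"fn": "step_arm", "kwargs": {"increments": "0 0 0.1 0 0 0; 0 0 0 0 0 0; 0 0 0 0 0 0"}}

```text
time: 16.75
tool_pos: [0.4302, -0.0411, 0.0004]
ee_rot: [-3.141, 0.0, 0.045]
wrist_force: [-0.5, 0.1, -1.5]
width: 0.0137
```

>>> {"fn": "step_arm", "kwargs": {"increments": "0 0 0.05 0 0 0; 1 0 0 0 0 0; 1 0 0 0 0 0; 1 0 0 0 0 0; 1 0 0 0 0 0"}}

```text
time: 17.25
tool_pos: [0.4714, -0.0393, -0.0001]
ee_rot: [-3.141, -0.0, 0.045]
wrist_force: [-0.5, -0.5, -2.0]
width: 0.0137
```

>>> {"fn": "step_arm", "kwargs": {"increments": "1 0 0 0 0 0; 1 0 0 0 0 0; 1 0 0 0 0 0; 1 0 0 0 0 0; 1 0 0 0 0 0"}}

```text
time: 17.75
tool_pos: [0.5208, -0.037, -0.0001]
ee_rot: [-3.141, 0.0, 0.045]
wrist_force: [-0.4, -0.4, -1.5]
width: 0.0138
```

>>> {"fn": "step_arm", "kwargs": {"increments": "1 0 0 0 0 0; 1 0 0 0 0 0; 0.7 0 0 0 0 0; 0.3 0 0 0 0 0; 0 0 0 0 0 0"}}

```text
time: 18.25
tool_pos: [0.5505, -0.0357, -0.0001]
ee_rot: [-3.141, -0.0, 0.045]
wrist_force: [-0.5, -0.2, -1.2]
width: 0.0137
```

```bash
python3 st.py
```

```text
[ 5.505e-01 -3.570e-02 -1.000e-04] [-3.1415e+00 -2.0000e-04  4.4900e-02] 18.25 F [-0.5  -0.25 -1.25] T [-0.01  0.19 -0.03] 0.0137 lip [[ 98.5 -51.8]]
```

>>> {"fn": "step_arm", "kwargs": {"increments": "0.5 0 0 0 0 0; 0.5 0 0 0 0 0; 0.5 0 0 0 0 0; 0.5 0 0 0 0 0; 0.1 0 0 0 0 0"}}

```text
time: 18.75
tool_pos: [0.5719, -0.0348, -0.0]
ee_rot: [-3.142, -0.001, 0.045]
wrist_force: [0.1, -0.3, -2.1]
width: 0.0137
```

>>> {"fn": "step_arm", "kwargs": {"increments": "0 0 0 0 0 0; 0 0 0 0 0 0"}}

```text
time: 18.95
tool_pos: [0.5713, -0.0348, -0.0001]
ee_rot: [-3.142, -0.001, 0.045]
wrist_force: [1.0, 0.2, -2.5]
width: 0.014
```

```bash
python3 st.py; cat > bo.py <<'E'
from h import *
im=snapshot("scene");C=cam("scene");m=mask(im,(12,90,60),(28,255,255))
for b in blob(C,m,.01,(255,235,380,290)): print(b[0],b[1],np.round(unit(back(C,b[1],.011))*1000))
save("sc",im,(255,205,380,285),5)
E
python3 bo.py
```

```text
[ 5.713e-01 -3.480e-02 -1.000e-04] [-3.1415e+00 -6.0000e-04  4.4800e-02] 18.95 F [ 1.    0.15 -2.46] T [0.01 0.25 0.01] 0.014 lip [[119.3 -51.8]]
28 [343.5 265.2] [[76. 73.]]
27 [318.7 266.3] [[74.  6.]]
29 [331.3 269.2] [[88. 36.]]
```

View pics/sc.png

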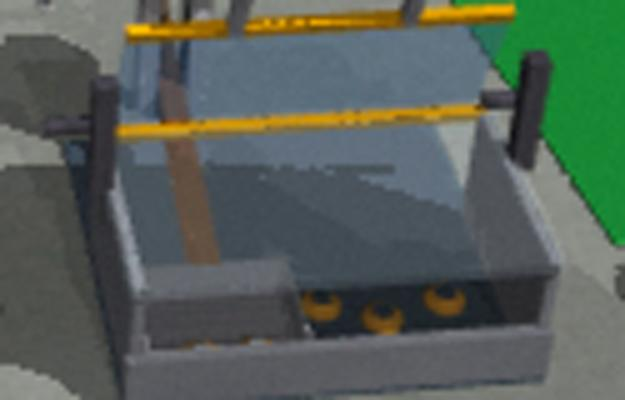

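>>> {"fn": "step_arm", "kwargs": {"increments": "-0.2 0 0 0 0 0; -0.4 0 0 0 0 0; -0.7 0 0 0 0 0; -1 0 0 0 0 0; -1 0 0 0 0 0"}}

```text
time: 19.5
tool_pos: [0.5371, -0.0363, -0.0]
ee_rot: [-3.141, 0.0, 0.045]
wrist_force: [0.4, 0.6, -0.9]
width: 0.0138
```

>>> {"fn": "step_arm", "kwargs": {"increments": "-0.8 0 0 0 0 0; -0.5 0 0 0 0 0; -0.2 0 0 0 0 0; 0 0 0 0 0 0"}}

```text
time: 19.9
tool_pos: [0.5227, -0.037, 0.0001]
ee_rot: [-3.142, 0.0, 0.045]
wrist_force: [0.2, 1.0, -2.7]
width: 0.0141
```

```bash
python3 st.py; python3 bo.py
```

```text
[ 5.227e-01 -3.700e-02  1.000e-04] [-3.1416e+00  1.0000e-04  4.4800e-02] 19.9 F [ 0.24  1.01 -2.7 ] T [0.01 0.4  0.05] 0.0141 lip [[ 70.7 -51.8]]
25 [302.4 263.4] [[ 59. -35.]]
26 [291.2 264.3] [[ 60. -65.]]
28 [343.5 265.2] [[76. 73.]]
27 [318.7 266.3] [[74.  6.]]
28 [331.1 269.2] [[88. 36.]]
```

>>> {"fn": "step_arm", "kwargs": {"increments": "-0.3 0 0 0 0 0; -0.7 0 0 0 0 0; -1 0 0 0 0 0; -1.2 0 0 0 0 0; -1.2 0 0 0 0 0"}}

```text
time: 20.45
tool_pos: [0.478, -0.039, -0.0001]
ee_rot: [-3.142, 0.0, 0.045]
wrist_force: [0.5, 0.4, -1.1]
width: 0.014
```

>>> {"fn": "step_arm", "kwargs": {"increments": "-1.2 0 0 0 0 0; -1.2 0 0 0 0 0; -1.2 0 0 0 0 0; -1.2 0 0 0 0 0; -0.8 0 0 0 0 0"}}

```text
time: 20.95
tool_pos: [0.422, -0.0414, -0.0001]
ee_rot: [-3.141, 0.0, 0.045]
wrist_force: [0.4, 0.3, -3.3]
width: 0.0135
```

>>> {"fn": "step_arm", "kwargs": {"increments": "-0.5 0 0 0 0 0; -0.2 0 -0.2 0 0 0; 0 0 -0.8 0 0 0; 0 0 -1 0 0.06 0; 0 0 -1 0 0.08 0"}}

```text
time: 21.45
tool_pos: [0.4172, -0.0419, 0.0312]
ee_rot: [3.141, -0.143, 0.046]
wrist_force: [0.1, -0.0, -2.4]
width: 0.014
```

>>> {"fn": "step_arm", "kwargs": {"increments": "0 0 0 0 0.08 0; 0 0 0 0 0.08 0; 0 0 0 0 0.08 0; 0 0 0 0 0.04 0; 0 0 0 0 0 0"}}

```text
time: 21.95
tool_pos: [0.4142, -0.0418, 0.0295]
ee_rot: [-3.141, -0.419, 0.044]
wrist_force: [0.2, 0.1, -2.9]
width: 0.0137
```

>>> {"fn": "step_arm", "kwargs": {"increments": "0 0 0 0 0 0; 0 0 0 0 0 0; 0 0 0 0 0 0; 0 0 0 0 0 0"}}

```text
time: 22.35
tool_pos: [0.416, -0.0417, 0.0302]
ee_rot: [-3.141, -0.42, 0.045]
wrist_force: [1.0, -0.3, -2.7]
width: 0.0135
```

```bash
python3 st.py;python3 - <<'E'
from h import *
im=snapshot("scene");save("s5",im,(230,140,390,290),4); im=snapshot("wrist");C=cam("wrist")
for b in blob(C,mask(im,(12,90,60),(28,255,255)),.03): print(b[0],b[1])
E
```

```text
[ 0.416  -0.0417  0.0302] [-3.1415 -0.4196  0.0453] 22.35 F [ 0.96 -0.28 -2.65] T [-0.08  0.71 -0.  ] 0.0135 lip [[-36.1 -51.7]]
5056 [255.2  94. ]
600 [256.2 233.5]
12 [256.9 257.2]
104 [249.2 272.1]
15 [266.3 265.3]
291 [225.7 296.9]
377 [285.8 297.6]
19 [266.2 275.9]
568 [255.9 323.8]
3938 [238.5 349.9]
101 [408.  350.6]
```

View pics/s5.png

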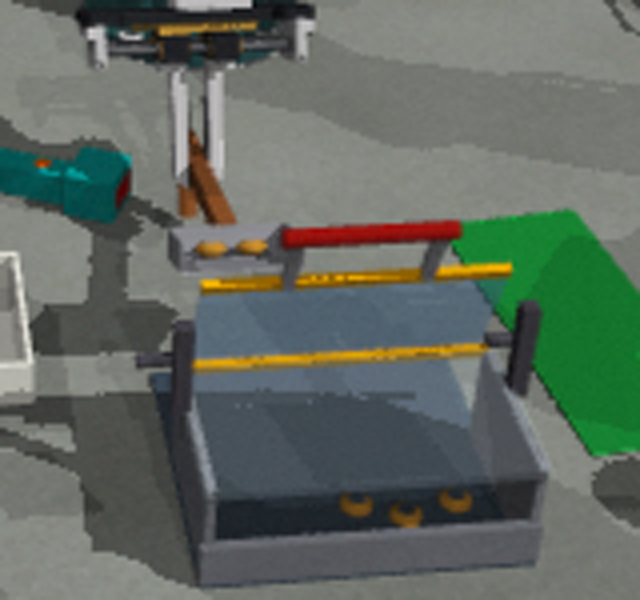

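```bash
python3 - <<'E'
from h import *
o=get_obs();plan([(o["tool_pos"],DN,.02),(W(-30,16,.03),DN,.013),(W(-30,16,.000),DN,.01),(W(99,16,0),DN,.01)],turn=.09)
E
```

```text
0 0 0 0 -0.084 0; 0 0 0 0 -0.084 0; 0 0 0 0 -0.084 0; 0 0 0 0 -0.084 0; 0 0 0 0 -0.083 0
0.11 -1.13 0 0 0 0; 0.1 -1.13 0 0 0 0; 0.11 -1.12 0 0 0 0; 0.11 -1.13 0 0 0 0; 0.1 -1.13 0 0 0 0
0.11 -1.13 0 0 0 0; 0 0 1 0 0 0; 0 0 1 0 0 0; 0 0.01 1 0 0 0; 0.99 0 0 0 0 0
0.99 0 0 0 0 0; 1 0 0 0 0 0; 0.99 0 0 0 0 0; 0.99 0 0 0 0 0; 0.99 0 0 0 0 0
0.99 0 0 0 0 0; 1 0 0 0 0 0; 0.99 0 0 0 0 0; 0.99 0 0 0 0 0; 0.99 0 0 0 0 0
0.99 0 0 0 0 0; 1 0 0 0 0 0
```

>>> {"fn": "step_arm", "kwargs": {"increments": "0 0 0 0 -0.084 0; 0 0 0 0 -0.084 0; 0 0 0 0 -0.084 0; 0 0 0 0 -0.084 0; 0 0 0 0 -0.084 0"}}

```text
time: 22.95
tool_pos: [0.4166, -0.0417, 0.0304]
ee_rot: [3.141, 0.002, 0.045]
wrist_force: [-0.0, -0.6, -1.4]
width: 0.0136
```

>>> {"fn": "step_arm", "kwargs": {"increments": "0.1 -0.6 0 0 0 0; 0.1 -1.1 0 0 0 0; 0.1 -1.2 0 0 0 0; 0.1 -1.2 0 0 0 0; 0.1 -1.2 0 0 0 0"}}

```text
time: 23.45
tool_pos: [0.4177, 0.0127, 0.0302]
ee_rot: [-3.141, -0.001, 0.045]
wrist_force: [0.6, 0.3, -1.5]
width: 0.0141
```

>>> {"fn": "step_arm", "kwargs": {"increments": "0.1 -0.9 0 0 0 0; 0 -0.6 0 0 0 0; 0 0 1 0 0 0; 0 0 1 0 0 0; 0 0 0.6 0 0 0"}}

```text
time: 23.95
tool_pos: [0.4173, 0.0262, 0.0021]
ee_rot: [-3.141, 0.003, 0.044]
wrist_force: [-0.3, -0.0, -1.8]
width: 0.0142
```

>>> {"fn": "step_arm", "kwargs": {"increments": "0 0 0.3 0 0 0; 0 0 0 0 0 0; 0 0 0 0 0 0"}}

```text
time: 24.25
tool_pos: [0.4189, 0.0262, 0.0011]
ee_rot: [3.142, -0.001, 0.044]
wrist_force: [0.3, 0.0, -2.6]
width: 0.0145
```

```bash
python3 st.py;python3 bo.py
```

```text
[0.4189 0.0262 0.0011] [ 3.1416e+00 -7.0000e-04  4.4300e-02] 24.25 F [ 0.29  0.02 -2.63] T [-0.06  0.25  0.03] 0.0145 lip [[-30.2  16. ]]
28 [343.5 265.2] [[76. 73.]]
28 [318.5 266.2] [[74.  5.]]
27 [331.3 269.3] [[88. 36.]]
```

>>> {"fn": "step_arm", "kwargs": {"increments": "0 0 0.1 0 0 0; 0.6 0 0 0 0 0; 1 0 0 0 0 0; 1 0 0 0 0 0; 1 0 0 0 0 0"}}

```text
time: 24.8
tool_pos: [0.4558, 0.0281, 0.0001]
ee_rot: [-3.142, -0.001, 0.045]
wrist_force: [-1.1, -0.7, -0.0]
width: 0.0138
```

>>> {"fn": "step_arm", "kwargs": {"increments": "1 0 0 0 0 0; 1 0 0 0 0 0; 1 0 0 0 0 0; 1 0 0 0 0 0; 0.8 0 0 0 0 0"}}

```text
time: 25.3
tool_pos: [0.5035, 0.0302, -0.0]
ee_rot: [-3.142, -0.0, 0.045]
wrist_force: [-2.2, 0.1, 0.1]
width: 0.0141
```

>>> {"fn": "step_arm", "kwargs": {"increments": "0.8 0 0 0 0 0; 0.7 0 0 0 0 0; 0.7 0 0 0 0 0; 0.7 0 0 0 0 0; 0.6 0 0 0 0 0"}}

```text
time: 25.8
tool_pos: [0.5379, 0.0318, -0.0]
ee_rot: [-3.141, 0.0, 0.045]
wrist_force: [-1.8, -0.3, 0.2]
width: 0.0138
```

>>> {"fn": "step_arm", "kwargs": {"increments": "0.5 0 0 0 0 0; 0.5 0 0 0 0 0; 0.5 0 0 0 0 0; 0.5 0 0 0 0 0; 0.5 0 0 0 0 0"}}

```text
time: 26.3
tool_pos: [0.5626, 0.0329, -0.0]
ee_rot: [-3.141, 0.0, 0.045]
wrist_force: [-3.3, -0.5, 0.7]
width: 0.0134
```

```bash
python3 st.py;python3 bo.py
```

```text
[ 0.5626  0.0329 -0.    ] [-3.1415e+00  4.0000e-04  4.4800e-02] 26.3 F [-3.29 -0.54  0.73] T [-0.01  0.61 -0.02] 0.0134 lip [[113.6  16.3]]
26 [315.5 263.3] [[62.  0.]]
27 [326.2 262.4] [[61. 29.]]
25 [343.9 265.2] [[76. 74.]]
```

>>> {"fn": "step_arm", "kwargs": {"increments": "0.3 0 0 0 0 0; 0.25 0 0 0 0 0; 0 0 0 0 0 0; 0 0 0 0 0 0; 0 0 0 0 0 0"}}

```text
time: 26.85
tool_pos: [0.5686, 0.0331, 0.0]
ee_rot: [-3.141, -0.002, 0.045]
wrist_force: [-0.9, -0.4, -0.4]
width: 0.0139
```

```bash
python3 st.py;python3 bo.py
```

```text
[0.5686 0.0331 0.    ] [-3.1415e+00 -1.6000e-03  4.4700e-02] 26.85 F [-0.9  -0.38 -0.43] T [0.03 0.1  0.03] 0.0139 lip [[119.7  16.2]]
30 [326.5 263.9] [[67. 29.]]
29 [316.2 264.6] [[67.  1.]]
25 [343.9 265.2] [[76. 74.]]
```

Retreat gently and check.

>>> {"fn": "step_arm", "kwargs": {"increments": "-0.2 0 0 0 0 0; -0.4 0 0 0 0 0; -0.7 0 0 0 0 0; -1 0 0 0 0 0; -1 0 0 0 0 0"}}

```text
time: 27.4
tool_pos: [0.5342, 0.0316, 0.0001]
ee_rot: [-3.142, -0.0, 0.045]
wrist_force: [1.2, 0.3, -0.4]
width: 0.0138
```

>>> {"fn": "step_arm", "kwargs": {"increments": "-0.8 0 0 0 0 0; -0.5 0 0 0 0 0; -0.2 0 0 0 0 0; 0 0 0 0 0 0"}}

```text
time: 27.8
tool_pos: [0.5191, 0.031, -0.0]
ee_rot: [-3.141, 0.001, 0.045]
wrist_force: [-1.3, -0.2, 1.3]
width: 0.0138
```

```bash
python3 st.py; python3 bo.py
```

```text
[ 0.5191  0.031  -0.    ] [-3.1415e+00  1.2000e-03  4.4800e-02] 27.8 F [-1.34 -0.21  1.32] T [-0.06  0.25 -0.02] 0.0138 lip [[70.1 16.3]]
14 [313.9 239.2] [[-38.  18.]]
18 [311.8 252.2] [[17. -0.]]
18 [322.2 251.7] [[17. 29.]]
25 [317.6 262.6] [[60.  6.]]
25 [329. 262.] [[60. 37.]]
28 [343.5 265.2] [[76. 73.]]
```

>>> {"fn": "step_arm", "kwargs": {"increments": "-0.3 0 0 0 0 0; -0.7 0 0 0 0 0; -1 0 0 0 0 0; -1.2 0 0 0 0 0; -1.2 0 0 0 0 0"}}

```text
time: 28.35
tool_pos: [0.475, 0.029, -0.0]
ee_rot: [-3.141, -0.0, 0.045]
wrist_force: [1.9, -0.4, -0.8]
width: 0.0134
```

>>> {"fn": "step_arm", "kwargs": {"increments": "-1.2 0 0 0 0 0; -1.2 0 0 0 0 0; -1.2 0 0 0 0 0; -1.2 0 0 0 0 0; -0.8 0 0 0 0 0"}}

```text
time: 28.85
tool_pos: [0.4188, 0.0265, -0.0001]
ee_rot: [-3.142, 0.0, 0.045]
wrist_force: [1.6, -0.1, -0.3]
width: 0.0137
```

>>> {"fn": "step_arm", "kwargs": {"increments": "-0.5 0 0 0 0 0; -0.2 0 -0.2 0 0 0; 0 0 -0.8 0 0 0; 0 0 -1 0 0.06 0; 0 0 -1 0 0.08 0"}}

```text
time: 29.35
tool_pos: [0.4128, 0.0261, 0.0302]
ee_rot: [-3.141, -0.14, 0.045]
wrist_force: [0.1, -0.3, -2.2]
width: 0.0138
```

>>> {"fn": "step_arm", "kwargs": {"increments": "0 0 0 0 0.08 0; 0 0 0 0 0.08 0; 0 0 0 0 0.08 0; 0 0 0 0 0.04 0; 0 0 0 0 0 0"}}

```text
time: 29.85
tool_pos: [0.4099, 0.0263, 0.0282]
ee_rot: [-3.141, -0.416, 0.044]
wrist_force: [0.1, -0.9, -2.3]
width: 0.0137
```

>>> {"fn": "step_arm", "kwargs": {"increments": "0 0 0 0 0 0; 0 0 0 0 0 0; 0 0 0 0 -0.08 0; 0 0 0 0 -0.08 0; 0 0 0 0 -0.08 0"}}

```text
time: 30.35
tool_pos: [0.4136, 0.0261, 0.0307]
ee_rot: [3.141, -0.178, 0.045]
wrist_force: [0.9, -0.1, -2.9]
width: 0.0137
```

>>> {"fn": "step_arm", "kwargs": {"increments": "0 0 0 0 -0.08 0; 0 0 0 0 -0.08 0; 0 0 0 0 -0.02 0; 0 -0.6 0 0 0 0; 0 -1 0 0 0 0"}}

```text
time: 30.85
tool_pos: [0.4114, 0.0425, 0.0296]
ee_rot: [-3.141, 0.0, 0.044]
wrist_force: [-0.3, 1.0, -3.2]
width: 0.0138
```

>>> {"fn": "step_arm", "kwargs": {"increments": "0 -1 0 0 0 0; 0 -0.6 0 0 0 0; 0 -0.2 0 0 0 0; 0 0 0 0 0 0; 0 0 0 0 0 0"}}

```text
time: 31.35
tool_pos: [0.4109, 0.0601, 0.0301]
ee_rot: [3.141, -0.001, 0.045]
wrist_force: [0.2, -0.3, -3.2]
width: 0.0134
```

```bash
python3 st.py; python3 bo.py
```

```text
[0.4109 0.0601 0.0301] [ 3.1414e+00 -5.0000e-04  4.5000e-02] 31.35 F [ 0.21 -0.28 -3.18] T [-0.03  0.37 -0.03] 0.0134 lip [[-36.7  50.2]]
28 [343.5 265.2] [[76. 73.]]
```

>>> {"fn": "step_arm", "kwargs": {"increments": "0 0 1 0 0 0; 0 0 1 0 0 0; 0 0 0.7 0 0 0; 0 0 0.3 0 0 0; 0 0 0 0 0 0"}}

```text
time: 31.9
tool_pos: [0.4104, 0.06, -0.0005]
ee_rot: [-3.142, 0.001, 0.045]
wrist_force: [-2.4, -0.4, 0.3]
width: 0.0136
```

>>> {"fn": "step_arm", "kwargs": {"increments": "0.6 0 0 0 0 0; 1 0 0 0 0 0; 1 0 0 0 0 0; 1 0 0 0 0 0; 1 0 0 0 0 0"}}

```text
time: 32.4
tool_pos: [0.4581, 0.0622, -0.0]
ee_rot: [-3.141, -0.0, 0.045]
wrist_force: [-0.9, -0.0, -0.4]
width: 0.0137
```

>>> {"fn": "step_arm", "kwargs": {"increments": "1 0 0 0 0 0; 1 0 0 0 0 0; 1 0 0 0 0 0; 1 0 0 0 0 0; 0.8 0 0 0 0 0"}}

```text
time: 32.9
tool_pos: [0.5058, 0.0643, -0.0001]
ee_rot: [-3.142, -0.0, 0.045]
wrist_force: [-1.1, 0.2, 0.0]
width: 0.0136
```

>>> {"fn": "step_arm", "kwargs": {"increments": "0.8 0 0 0 0 0; 0.7 0 0 0 0 0; 0.7 0 0 0 0 0; 0.7 0 0 0 0 0; 0.6 0 0 0 0 0"}}

```text
time: 33.4
tool_pos: [0.5404, 0.0659, -0.0001]
ee_rot: [-3.142, -0.0, 0.045]
wrist_force: [-1.0, 0.1, -0.3]
width: 0.0138
```

>>> {"fn": "step_arm", "kwargs": {"increments": "0.5 0 0 0 0 0; 0.5 0 0 0 0 0; 0.5 0 0 0 0 0; 0.5 0 0 0 0 0; 0.4 0 0 0 0 0"}}

```text
time: 33.9
tool_pos: [0.564, 0.067, -0.0001]
ee_rot: [-3.141, 0.0, 0.045]
wrist_force: [-2.8, -0.1, 0.4]
width: 0.0137
```

```bash
python3 st.py;python3 bo.py
```

```text
[ 5.64e-01  6.70e-02 -1.00e-04] [-3.1415e+00  3.0000e-04  4.4800e-02] 33.9 F [-2.84 -0.12  0.36] T [-0.04  0.7  -0.01] 0.0137 lip [[116.6  50.2]]
61 [329.8 265.6] [[74. 36.]]
66 [341.6 265.1] [[75. 68.]]
```

>>> {"fn": "step_arm", "kwargs": {"increments": "0.2 0 0 0 0 0; 0.1 0 0 0 0 0; 0 0 0 0 0 0; 0 0 0 0 0 0"}}

```text
time: 34.35
tool_pos: [0.5671, 0.0671, -0.0]
ee_rot: [-3.141, -0.001, 0.045]
wrist_force: [-0.4, -0.0, -1.9]
width: 0.0136
```

>>> {"fn": "step_arm", "kwargs": {"increments": "-0.2 0 0 0 0 0; -0.4 0 0 0 0 0; -0.7 0 0 0 0 0; -1 0 0 0 0 0; -1 0 0 0 0 0"}}

```text
time: 34.85
tool_pos: [0.533, 0.0656, 0.0]
ee_rot: [-3.142, -0.0, 0.045]
wrist_force: [0.5, -0.6, -1.8]
width: 0.0136
```

>>> {"fn": "step_arm", "kwargs": {"increments": "-0.8 0 0 0 0 0; -0.5 0 0 0 0 0; -0.2 0 0 0 0 0; 0 0 0 0 0 0"}}

```text
time: 35.25
tool_pos: [0.518, 0.0649, -0.0]
ee_rot: [-3.142, 0.001, 0.045]
wrist_force: [-1.9, -0.3, -0.3]
width: 0.0138
```

```bash
python3 st.py; python3 bo.py
```

```text
[ 0.518   0.0649 -0.    ] [-3.1415e+00  1.2000e-03  4.4800e-02] 35.25 F [-1.86 -0.27 -0.27] T [-0.04  0.56 -0.05] 0.0138 lip [[70.5 50.2]]
39 [336.2 253.1] [[27. 66.]]
36 [325.5 254.3] [[29. 35.]]
25 [342.1 261.3] [[61. 73.]]
```

>>> {"fn": "step_arm", "kwargs": {"increments": "-0.3 0 0 0 0 0; -0.7 0 0 0 0 0; -1 0 0 0 0 0; -1.2 0 0 0 0 0; -1.2 0 0 0 0 0"}}

```text
time: 35.8
tool_pos: [0.4738, 0.0629, -0.0001]
ee_rot: [-3.142, -0.0, 0.045]
wrist_force: [1.1, 0.1, -1.8]
width: 0.0139
```

>>> {"fn": "step_arm", "kwargs": {"increments": "-1.2 0 0 0 0 0; -1.2 0 0 0 0 0; -1.2 0 0 0 0 0; -1.2 0 0 0 0 0; -0.8 0 0 0 0 0"}}

```text
time: 36.3
tool_pos: [0.4177, 0.0605, -0.0001]
ee_rot: [-3.141, 0.0, 0.045]
wrist_force: [0.8, -0.2, -1.1]
width: 0.0137
```

>>> {"fn": "step_arm", "kwargs": {"increments": "-0.5 0 0 0 0 0; -0.2 0 -0.2 0 0 0; 0 0 -0.8 0 0 0; 0 0 -1 0 0.06 0; 0 0 -1 0 0.08 0"}}

```text
time: 36.8
tool_pos: [0.4123, 0.0601, 0.0307]
ee_rot: [-3.141, -0.142, 0.045]
wrist_force: [1.1, 0.1, -2.2]
width: 0.0142
```

>>> {"fn": "step_arm", "kwargs": {"increments": "0 0 0 0 0.08 0; 0 0 0 0 0.08 0; 0 0 0 0 0.08 0; 0 0 0 0 0.04 0; 0 0 0 0 0 0"}}

```text
time: 37.3
tool_pos: [0.4092, 0.0602, 0.0287]
ee_rot: [-3.141, -0.417, 0.045]
wrist_force: [-0.2, 0.8, -3.1]
width: 0.0138
```

```bash
python3 st.py; python3 bo.py; python3 - <<'E'
from h import *
P=np.pi;o=get_obs();p=o["tool_pos"]
c=np.array([.5183,-.2427]);a=.75;u=np.array([np.cos(.044),np.sin(.044)])
lip=c-u*.02;T=lambda a,z:[*(lip-u*.19*np.cos(a)),z+.19*np.sin(a)]
t0=T(-.42,.1+.0)
t0[2]=.13
plan([(p+[-.02,0,.10],(P,-.42,.045),.02),(t0,(P,-.42,.044),.025)]);print()
plan([(T(0,.09),(P,0,.044),.03),(T(.75,.048),(P,.75,.044),.03)],start=(t0,(P,-.42,.044)),turn=.11)
E
```

```text
[0.4092 0.0602 0.0287] [-3.1414 -0.4173  0.0448] 37.3 F [-0.21  0.82 -3.12] T [-0.08  0.87 -0.04] 0.0138 lip [[-38.4  50.4]]
0.37 -0.02 -1.66 0 0 0; 0.38 -0.01 -1.66 0 0.001 0; 0.37 -0.02 -1.65 0 0 0; 0.37 -0.01 -1.66 0 0 0; 0.38 -0.02 -1.66 0 0 0
0.37 -0.01 -1.66 0 0.001 0; -0.55 2.37 -0.25 0 0 0; -0.56 2.37 -0.25 0 0 0; -0.55 2.37 -0.26 0 0 0; -0.56 2.37 -0.25 0 0 0
-0.55 2.37 -0.25 0 0 0; -0.56 2.37 -0.25 0 0 0; -0.55 2.37 -0.25 0 0 0; -0.56 2.37 -0.25 0 0 0; -0.55 2.37 -0.26 0 0 0
-0.56 2.37 -0.25 0 0 0.001; -0.55 2.37 -0.25 0 0 0; -0.55 2.37 -0.25 0 0 0; -0.55 2.37 -0.25 0 0 0

-0.78 0 0.74 0 -0.105 0; -0.71 0 0.83 0 -0.105 0; -0.61 0 0.89 0 -0.105 0; -0.51 0 0.95 0 -0.105 0; 0.73 0 -1.25 0 -0.107 0
0.59 0 -1.32 0 -0.107 0; 0.44 0 -1.38 0 -0.107 0; 0.3 0 -1.41 0 -0.108 0; 0.14 0 -1.44 0 -0.107 0; -0.01 0 -1.45 0 -0.107 0
-0.17 0 -1.43 0 -0.107 0
```

>>> {"fn": "step_arm", "kwargs": {"increments": "0.4 0 -1.7 0 0 0; 0.4 0 -1.7 0 0 0; 0.4 0 -1.7 0 0 0; 0.4 0 -1.7 0 0 0; 0.4 0 -1.7 0 0 0"}}

```text
time: 37.85
tool_pos: [0.3953, 0.0593, 0.117]
ee_rot: [-3.142, -0.419, 0.045]
wrist_force: [0.3, 0.4, -2.7]
width: 0.0137
```

>>> {"fn": "step_arm", "kwargs": {"increments": "0.4 0 -1.6 0 0 0; -0.5 1.2 -0.2 0 0 0; -0.5 2 -0.3 0 0 0; -0.6 2.5 -0.3 0 0 0; -0.6 2.5 -0.3 0 0 0"}}

```text
time: 38.35
tool_pos: [0.3713, -0.0246, 0.134]
ee_rot: [3.141, -0.42, 0.047]
wrist_force: [-0.2, -0.1, -3.4]
width: 0.0139
```

>>> {"fn": "step_arm", "kwargs": {"increments": "-0.6 2.5 -0.2 0 0 0; -0.6 2.5 -0.3 0 0 0; -0.6 2.5 -0.2 0 0 0; -0.6 2.5 -0.3 0 0 0; -0.6 2.5 -0.2 0 0 0"}}

```text
time: 38.85
tool_pos: [0.3443, -0.1525, 0.1328]
ee_rot: [3.14, -0.419, 0.045]
wrist_force: [-0.2, -0.6, -3.2]
width: 0.0136
```

>>> {"fn": "step_arm", "kwargs": {"increments": "-0.6 2.5 -0.3 0 0 0; -0.6 2.5 -0.2 0 0 0; -0.5 2.5 -0.3 0 0 0; -0.5 2 -0.2 0 0 0; -0.2 1 0 0 0 0"}}

```text
time: 39.35
tool_pos: [0.3227, -0.2591, 0.1316]
ee_rot: [3.141, -0.419, 0.043]
wrist_force: [-0.3, 0.9, -2.5]
width: 0.0138
```

>>> {"fn": "step_arm", "kwargs": {"increments": "0 0 0 0 0 0; 0 0 0 0 0 0; 0 0 0 0 0 0"}}

```text
time: 39.65
tool_pos: [0.3235, -0.2554, 0.1311]
ee_rot: [-3.141, -0.42, 0.046]
wrist_force: [0.2, 0.3, -2.6]
width: 0.0135
```

```bash
python3 st.py; python3 - <<'E'
from h import *
P=np.pi;o=get_obs();p=o["tool_pos"];C=cam("wrist",o);im=snapshot("wrist");m=mask(im,(0,0,150),(180,45,255));
for b in blob(C,m,.035):
    if b[0]>500: print(b)
save("w6",im)
c=np.array([.5183,-.2427]);u=np.array([np.cos(.044),np.sin(.044)])
lip=c-u*.02;T=lambda a,z:[*(lip-u*.19*np.cos(a)),z+.19*np.sin(a)]
plan([(T(0,.09),(P,0,.044),.03),(T(.75,.048),(P,.75,.044),.03)],turn=.11)
E
```

```text
[ 0.3235 -0.2554  0.1311] [-3.1414 -0.42    0.0461] 39.65 F [ 0.2   0.3  -2.62] T [-0.07  0.81 -0.01] 0.0135 lip [[-138.1 -261. ]]
(np.int32(29427), array([111.6, 181.3]), array([423.6, -87. ]), array([354.7, 296.4]), 3.1)
(np.int32(20551), array([375.2, 133.1]), array([ 440.4, -394.2]), array([352.6, 264.6]), 3.9)
(np.int32(2462), array([224.7,  83.7]), array([ 489.6, -207. ]), array([86.4, 52.8]), 2.6)
(np.int32(2205), array([283.8,  83.4]), array([ 493.1, -282.8]), array([86.6, 42.3]), 2.2)
(np.int32(1996), array([ 98.7, 328.1]), array([195.8, -84.5]), array([33.2, 97.8]), 2.6)
-0.76 -0.1 0.79 0 -0.105 0.001; -0.67 -0.1 0.86 0 -0.105 0; -0.58 -0.1 0.93 0 -0.105 0.001; -0.48 -0.1 0.98 0 -0.105 0; 0.73 0 -1.25 0 -0.107 0
0.59 0 -1.32 0 -0.107 0; 0.45 0 -1.38 0 -0.107 0; 0.29 0 -1.41 0 -0.108 0; 0.15 0 -1.44 0 -0.107 0; -0.02 0 -1.45 0 -0.107 0.001
-0.16 -0.01 -1.43 0 -0.107 0
```

View pics/w6.png

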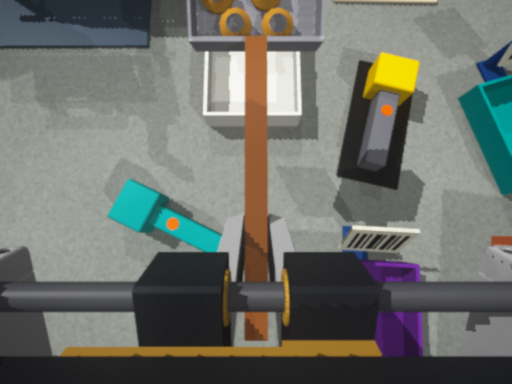

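>>> {"fn": "step_arm", "kwargs": {"increments": "-0.8 -0.1 0.8 0 -0.105 0; -0.7 -0.1 0.9 0 -0.105 0; -0.6 -0.1 0.9 0 -0.105 0; -0.5 -0.1 1 0 -0.105 0; 0.7 0 -1.2 0 -0.105 0"}}

```text
time: 40.2
tool_pos: [0.3125, -0.2499, 0.0992]
ee_rot: [-3.138, 0.112, 0.046]
wrist_force: [-1.0, -0.9, -3.2]
width: 0.0137
```

>>> {"fn": "step_arm", "kwargs": {"increments": "0.6 0 -1.3 0 -0.105 0; 0.45 0 -1.4 0 -0.105 0; 0.3 0 -1.4 0 -0.105 0; 0.15 0 -1.4 0 -0.11 0; 0 0 -1.4 0 -0.11 0"}}

```text
time: 40.7
tool_pos: [0.3524, -0.25, 0.164]
ee_rot: [3.141, 0.64, 0.047]
wrist_force: [-0.8, -0.3, -2.3]
width: 0.0141
```

>>> {"fn": "step_arm", "kwargs": {"increments": "-0.15 0 -1.4 0 -0.11 0; 0 0 0 0 0 0; 0 0 0 0 0 0; 0 0 0 0 0 0; 0 0 0 0 0 0"}}

```text
time: 41.2
tool_pos: [0.3569, -0.2507, 0.1764]
ee_rot: [3.14, 0.746, 0.043]
wrist_force: [0.3, 0.2, -1.4]
width: 0.0139
```

```bash
python3 st.py; python3 - <<'E'
from h import *
im=snapshot("scene");t=snapshot("top")
for n,i,box in(("scene",im,(190,190,250,255)),("top",t,(255,150,310,215))):
    for b in blob(cam(n),mask(i,(12,90,60),(28,255,255)),.01,box): print(n,b)
cv2.imwrite("pics/m7.png",np.hstack([cv2.resize(im[180:260,180:260],(380,380)),cv2.resize(t[140:220,250:330],(380,380))])[:,:,::-1])
E
```

```text
[ 0.3569 -0.2507  0.1764] [3.1398 0.746  0.0429] 41.2 F [ 0.32  0.17 -1.43] T [-0.01 -0.39 -0.01] 0.0139 lip [[-104.6 -257.8]]
scene (np.int32(18), array([211.3, 223. ]), array([ 508.7, -255.8]), array([14.7, 17.8]), 0.1)
scene (np.int32(24), array([223.9, 221.6]), array([ 505.1, -217.3]), array([18.2, 14.8]), 87.4)
top (np.int32(27), array([296., 184.]), array([ 521.8, -300.3]), array([ 7.4, 44.8]), 7.3)
top (np.int32(28), array([283.1, 185.4]), array([ 516.2, -252.3]), array([36.7, 15.1]), 87.6)
top (np.int32(47), array([288.1, 208.9]), array([ 436.6, -264.4]), array([54.3, 15.9]), 10.7)
```

View pics/m7.png

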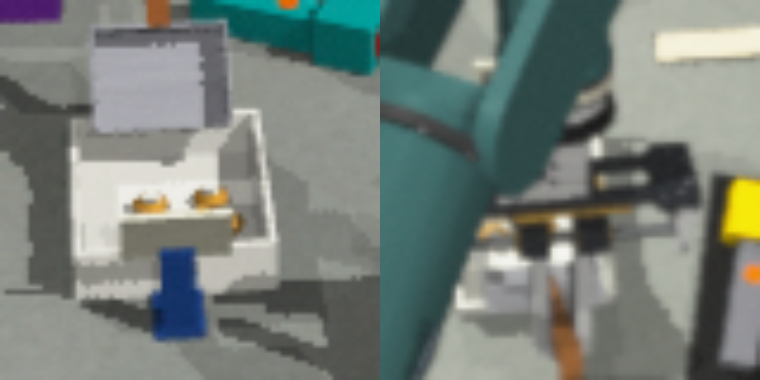

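```bash
python3 - <<'E'
from h import *
P=np.pi;o=get_obs();p=o["tool_pos"]
plan([(p+[-.01,0,.06],(P,.746,.044),.03),((.34,-.16,.15),(P,0,.06),.03),((.38,.19,.10),(P,0,.152),.04),((.4411,.2321,.06),(P,0,.152),.03),((.4411,.2321,.01),(P,0,.152),.02)],turn=.12)
E
```

```text
-1.6 -0.01 -1.24 0 0 0; -1.61 -0.01 -1.24 0.001 0.001 -0.001; -1.6 -0.02 -1.25 0 0 0; 0.81 -1.3 0.93 -0.001 0.107 -0.002; 0.7 -1.3 1.02 -0.001 0.106 -0.002
0.6 -1.3 1.08 -0.001 0.107 -0.002; 0.48 -1.29 1.14 0 0.106 -0.003; 0.36 -1.3 1.18 -0.001 0.107 -0.002; 0.24 -1.3 1.21 -0.001 0.106 -0.002; 0.1 -1.3 1.23 -0.001 0.107 -0.002
0.68 -3.85 0.56 0 0 -0.01; 0.71 -3.85 0.55 0 0 -0.01; 0.75 -3.84 0.56 0 0 -0.011; 0.8 -3.84 0.56 0 0 -0.01; 0.83 -3.82 0.55 0 0 -0.01
0.88 -3.81 0.56 0 0 -0.01; 0.91 -3.81 0.56 0 0 -0.011; 0.95 -3.8 0.56 0 0 -0.01; 0.99 -3.78 0.55 0 0 -0.01; 2.22 -1.08 1.33 0 0 0
2.23 -1.08 1.34 0 0 0; 2.22 -1.08 1.33 0 0 0; 0 0 1.67 0 0 0; 0 0 1.67 0 0 0; 0 0 1.66 0 0 0
```

>>> {"fn": "step_arm", "kwargs": {"increments": "-1.6 0 -1.2 0 0 0; -1.6 0 -1.2 0 0 0; -1.6 0 -1.3 0 0 0; 0.8 -1.3 0.9 0 0.107 -0.002; 0.7 -1.3 1 0 0.107 -0.002"}}

```text
time: 41.8
tool_pos: [0.3462, -0.2251, 0.211]
ee_rot: [-3.14, 0.53, 0.048]
wrist_force: [-1.1, 0.2, -2.6]
width: 0.0135
```

>>> {"fn": "step_arm", "kwargs": {"increments": "0.6 -1.3 1.1 0 0.107 -0.002; 0.5 -1.3 1.1 0 0.106 -0.003; 0.4 -1.3 1.2 0 0.107 -0.002; 0.2 -1.3 1.2 0 0.106 -0.002; 0.1 -1.3 1.2 0 0.107 -0.002"}}

```text
time: 42.3
tool_pos: [0.3402, -0.1595, 0.15]
ee_rot: [-3.138, -0.003, 0.058]
wrist_force: [-0.1, 0.5, -2.9]
width: 0.014
```

>>> {"fn": "step_arm", "kwargs": {"increments": "0.7 -3 0.5 0 0 -0.01; 0.7 -3.8 0.6 0 0 -0.01; 0.8 -3.8 0.5 0 0 -0.01; 0.8 -3.8 0.6 0 0 -0.01; 0.8 -3.8 0.5 0 0 -0.01"}}

```text
time: 42.8
tool_pos: [0.3631, 0.0256, 0.1236]
ee_rot: [-3.137, 0.001, 0.107]
wrist_force: [0.1, 0.6, -1.4]
width: 0.0137
```

>>> {"fn": "step_arm", "kwargs": {"increments": "0.9 -3.8 0.6 0 0 -0.01; 0.9 -3.8 0.5 0 0 -0.01; 1 -3.8 0.6 0 0 -0.011; 1 -3.8 0.5 0 0 -0.01; 0 0 0 0 0 0"}}

```text
time: 43.3
tool_pos: [0.3816, 0.1833, 0.1017]
ee_rot: [-3.134, 0.003, 0.155]
wrist_force: [-0.5, -1.6, -1.0]
width: 0.0138
```

>>> {"fn": "step_arm", "kwargs": {"increments": "0 0 0 0 0 0; 0 0 0 0 0 0"}}

```text
time: 43.5
tool_pos: [0.3828, 0.179, 0.1025]
ee_rot: [-3.137, 0.002, 0.148]
wrist_force: [-0.7, -0.5, -2.7]
width: 0.0137
```

```bash
python3 st.py; python3 - <<'E'
from h import *
P=np.pi
plan([((.4411,.2321,.06),(P,0,.152),.03),((.4411,.2321,.005),(P,0,.152),.015)],turn=.12)
E
```

```text
[0.3828 0.179  0.1025] [-3.1366e+00  2.0000e-03  1.4820e-01] 43.5 F [-0.73 -0.47 -2.66] T [-0.09  0.28  0.01] 0.0137 lip [[-59.4 170.3]]
2.19 -1.45 1.42 -0.002 0.001 -0.001; 2.18 -1.46 1.42 -0.001 0 -0.002; 2.19 -1.45 1.41 -0.002 0.001 -0.001; 0 0 1.38 0 0 0; 0 0 1.37 0 0 0
0 0 1.38 0 0 0; 0 0 1.37 0 0 0
```

>>> {"fn": "step_arm", "kwargs": {"increments": "2.2 -1.45 1.4 -0.002 0 -0.001; 2.2 -1.45 1.4 -0.001 0 -0.001; 2.2 -1.45 1.4 -0.002 0 -0.001; 0 0 1.4 0 0 0; 0 0 1.4 0 0 0"}}

```text
time: 44.0
tool_pos: [0.4418, 0.2318, 0.0315]
ee_rot: [-3.141, 0.003, 0.151]
wrist_force: [-0.4, 0.3, -2.6]
width: 0.0135
```

>>> {"fn": "step_arm", "kwargs": {"increments": "0 0 1.4 0 0 0; 0 0 1.2 0 0 0; 0 0 0 0 0 0; 0 0 0 0 0 0; 0 0 0 0 0 0"}}

```text
time: 44.5
tool_pos: [0.4418, 0.2333, 0.0066]
ee_rot: [-3.141, 0.002, 0.152]
wrist_force: [0.1, -0.4, -1.2]
width: 0.0141
```

```bash
python3 st.py; python3 - <<'E'
from h import *
P=np.pi
plan([((.4411,.2321,.0006),(P,0,.152),.03)])
E
```

```text
[0.4418 0.2333 0.0066] [-3.1406e+00  1.6000e-03  1.5240e-01] 44.5 F [ 0.07 -0.41 -1.23] T [-0.01  0.24 -0.  ] 0.0141 lip [[  1.9 221.9]]
-0.08 0.11 0.6 -0.001 0.002 0
```

>>> {"fn": "step_arm", "kwargs": {"increments": "-0.05 0.1 0.3 0 0.001 0; 0 0 0.25 0 0 0; 0 0 0 0 0 0; 0 0 0 0 0 0; 0 0 0 0 0 0"}}

```text
time: 45.0
tool_pos: [0.4414, 0.2324, 0.0009]
ee_rot: [-3.141, 0.001, 0.153]
wrist_force: [-0.7, -0.3, 0.8]
width: 0.0135
```

```bash
python3 st.py
```

```text
[0.4414 0.2324 0.0009] [-3.1407e+00  8.0000e-04  1.5260e-01] 45.0 F [-0.68 -0.26  0.77] T [ 0.05  0.16 -0.04] 0.0135 lip [[  1.5 221. ]]
```

>>> {"fn": "step_arm", "kwargs": {"increments": "0 0 0 0 0 0; 0 0 0 0 0 0; 0 0 0 0 0 0; 0 0 0 0 0 0; 0 0 0 0 0 0", "claw": -1}}

```text
time: 45.5
tool_pos: [0.4412, 0.2322, 0.0006]
ee_rot: [-3.141, 0.001, 0.152]
wrist_force: [-0.6, 0.6, -0.4]
width: 0.0506
```

>>> {"fn": "step_arm", "kwargs": {"increments": "0 0 0 0 0 0; 0 0 -2 0 0 0; 0 0 -4 0 0 0; 0 0 -4 0 0 0; 0 0 -4 0 0 0"}}

```text
time: 46.0
tool_pos: [0.441, 0.232, 0.1419]
ee_rot: [-3.141, 0.002, 0.152]
wrist_force: [0.4, 1.1, 0.0]
width: 0.0903
```

>>> {"fn": "step_arm", "kwargs": {"increments": "0 0 -4 0 0 0; 0 0 -3 0 0 0; 0 0 0 0 0 0; 0 0 0 0 0 0"}}

```text
time: 46.4
tool_pos: [0.4417, 0.2322, 0.2109]
ee_rot: [-3.141, 0.0, 0.152]
wrist_force: [0.4, 0.6, -0.3]
width: 0.0939
```

```bash
python3 st.py; python3 - <<'E'
from h import *
o=get_obs();C=cam("wrist",o);im=snapshot("wrist")
print("mat",blob(C,mask(im,(50,150,60),(75,255,255)),.003)[0])
print("handle",blob(C,mask(im,(5,100,60),(18,255,255)),.06)[:3])
P=np.pi
# hover over dish+reader
plan([((.42,-.30,.22),(P,0,-.19),.045)],turn=.14)
E
```

```text
[0.4417 0.2322 0.2109] [-3.1406e+00  2.0000e-04  1.5250e-01] 46.4 F [ 0.44  0.59 -0.31] T [-0.    0.17  0.05] 0.0939 lip [[  1.9 220.8]]
mat (np.int32(11129), array([256.4, 118.6]), array([510.5, 242.2]), array([287.5, 117.9]), 8.7)
handle [(np.int32(1284), array([255.9, 147. ]), array([469.1, 237.3]), array([179.1,  12.5]), 8.9)]
-0.85 4.35 -0.09 0 0 0.029; -0.72 4.38 -0.08 0 0.001 0.028; -0.59 4.4 -0.09 0 0 0.029; -0.47 4.41 -0.09 0 0 0.028; -0.35 4.42 -0.09 0 0 0.029
-0.21 4.43 -0.09 0 0.001 0.028; -0.1 4.44 -0.09 0 0 0.029; 0.04 4.43 -0.08 0 0 0.028; 0.16 4.44 -0.09 0 0 0.029; 0.29 4.42 -0.09 0 0.001 0.028
0.41 4.42 -0.09 0 0 0.029; 0.54 4.4 -0.09 0 0 0.028
```

>>> {"fn": "step_arm", "kwargs": {"increments": "-0.8 3.5 -0.1 0 0 0.029; -0.7 4.4 -0.1 0 0 0.028; -0.6 4.4 -0.1 0 0 0.029; -0.5 4.4 -0.1 0 0 0.028; -0.35 4.4 -0.1 0 0 0.029"}}

```text
time: 46.95
tool_pos: [0.4302, 0.0176, 0.2129]
ee_rot: [-3.141, 0.006, 0.009]
wrist_force: [0.5, -0.2, 0.0]
width: 0.094
```

>>> {"fn": "step_arm", "kwargs": {"increments": "-0.2 4.4 -0.1 0 0 0.028; -0.1 4.4 -0.1 0 0 0.029; 0 4.4 -0.1 0 0 0.028; 0.15 4.4 -0.1 0 0 0.029; 0.3 4.4 -0.1 0 0 0.028"}}

```text
time: 47.45
tool_pos: [0.4214, -0.2021, 0.2179]
ee_rot: [-3.139, 0.005, -0.134]
wrist_force: [0.4, 0.4, 0.1]
width: 0.0937
```

>>> {"fn": "step_arm", "kwargs": {"increments": "0.4 4.4 -0.1 0 0 0.029; 0.5 4.2 -0.1 0 0 0.028; 0 0 0 0 0 0; 0 0 0 0 0 0; 0 0 0 0 0 0"}}

```text
time: 47.95
tool_pos: [0.4188, -0.2861, 0.2211]
ee_rot: [-3.14, 0.004, -0.188]
wrist_force: [-0.1, -0.2, 0.2]
width: 0.0942
```

```bash
python3 st.py; python3 - <<'E'
from h import *
o=get_obs();C=cam("wrist",o);im=snapshot("wrist");save("w8",im)
f=lambda n,lo,hi,z,mn=40:[print(n,b) for b in blob(C,mask(im,lo,hi),z) if b[0]>mn]
f("head",(22,180,150),(34,255,255),.043,200)
f("dock",(0,0,0),(180,255,40),.003,1000)
f("handle",(100,5,90),(180,60,170),.033,600)
f("dish",(0,0,165),(180,40,255),.035,500)
f("brass",(10,90,70),(24,255,255),.01,15)
f("post",(105,150,60),(130,255,255),.03,60)
E
```

```text
[ 0.4188 -0.2861  0.2211] [-3.1396  0.0037 -0.1885] 47.95 F [-0.05 -0.17  0.24] T [-0.04  0.14  0.01] 0.0942 lip [[ -44.3 -295.9]]
head (np.int32(1446), array([340.1,  83.4]), array([ 510.5, -416.3]), array([55.5, 43. ]), 76.9)
dock (np.int32(1938), array([330.6, 141.1]), array([ 439.8, -407.6]), array([ 75.3, 121.2]), 78.8)
dock (np.int32(9419), array([468.9, 283.7]), array([ 148.8, -599.4]), array([205.2, 270.5]), 85.2)
dock (np.int32(1071), array([167. , 254.9]), array([ 299.9, -109.8]), array([ 34.2, 142.3]), 49.2)
dock (np.int32(1039), array([344.5, 255. ]), array([ 243.2, -405.5]), array([141. ,  34.7]), 18.4)
dock (np.int32(23444), array([171.8, 344.7]), array([ 133.1, -228.7]), array([1001.2,  282.8]), 79.3)
handle (np.int32(1034), array([333.9, 138.2]), array([ 441.3, -403.1]), array([25.5, 92.2]), 77.5)
handle (np.int32(1343), array([215.7, 298.6]), array([ 212.2, -200.7]), array([445.3,  11.5]), 79.3)
dish (np.int32(5369), array([221.3, 105.4]), array([ 518.2, -241.3]), array([142.5, 121.7]), 2.4)
brass (np.int32(319), array([19.3, 19.6]), array([675.,  -6.]), array([10.3,
[... 762 characters left out ...]
ray([13.6, 12.8]), 79.2)
brass (np.int32(986), array([434.3, 297.6]), array([ 130.6, -544.5]), array([124.2,  52.5]), 5.6)
brass (np.int32(148), array([ 70., 295.]), array([253.6,  75.8]), array([ 15. , 106.4]), 58.0)
brass (np.int32(47), array([445.3, 347.7]), array([  17.6, -566.2]), array([17. , 30.5]), 46.1)
brass (np.int32(1347), array([329.2, 350.6]), array([  48.7, -363.9]), array([381.3,  18.2]), 79.3)
post (np.int32(481), array([440.4,  38.7]), array([ 542.5, -570.2]), array([36.1, 59.7]), 19.2)
post (np.int32(159), array([196.5,  42.8]), array([ 597.3, -241.2]), array([10.6, 25.5]), 3.5)
post (np.int32(159), array([320.2, 222.9]), array([ 312.7, -367.4]), array([15.2, 36.5]), 79.2)
```

View pics/w8.png

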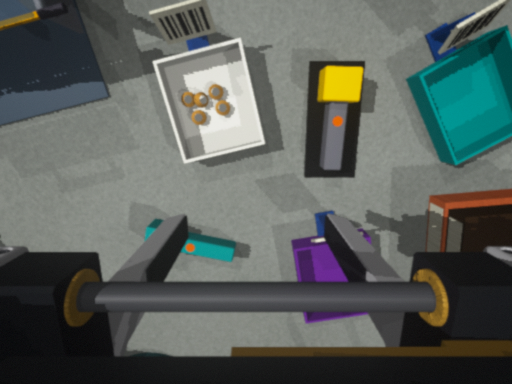

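```bash
python3 - <<'E'
from h import *
o=get_obs();C=cam("wrist",o);T=cam("top")
c=back(C,[(310,62),(363,62),(305,177),(355,177)],.003)[:,:2]*1000;print(np.round(c,1),c.mean(0))
print("dot",back(C,[(337.3,120.7)],.034)[0]*1000,back(T,[(705/3.3+115-.5,306/3.3+105-.5)],.034)[0]*1000)
im=snapshot("wrist");h=mask(im,(100,5,90),(180,60,170))
for r in (115,130,145,160): x=np.where(h[r,300:365])[0]+300; print(r,x.min(),x.max(), np.round(back(C,[(x.min(),r),(x.max()+1,r)],.033)[:,:2]*1000,1).tolist(), im[r,x.min():x.max()+2:3,2].tolist())
E
```

```text
[[ 549.9 -389.5]
 [ 535.7 -463.9]
 [ 384.8 -358.5]
 [ 370.  -436.2]] [ 460.06984646 -412.00591832]
dot [ 463.5066764  -410.01654807   34.        ] [ 462.40614093 -410.35527741   34.        ]
115 328 345 [[473.5, -398.5], [468.8, -423.1]] [99, 123, 120, 108, 116, 117, 66]
130 326 343 [[453.7, -393.2], [449.0, -418.1]] [90, 121, 122, 124, 119, 118, 86]
145 325 342 [[433.1, -389.2], [428.3, -414.4]] [96, 122, 120, 121, 122, 118, 58]
160 323 340 [[412.2, -383.6], [407.3, -409.2]] [91, 122, 120, 121, 120, 122, 71]
```

```bash
python3 - <<'E'
from h import *
P=np.pi;g=(P,0,-.195)
plan([((.440,-.406,.10),g,.04),((.440,-.406,.0),g,.025),((.440,-.406,-.015),g,.008)])
E
```

```text
0.86 2.28 2.44 0 0 0.002; 0.87 2.29 2.43 0 0.001 0.001; 0.86 2.28 2.44 -0.001 0 0.001; 0.87 2.28 2.44 0 0.001 0.002; 0.87 2.28 2.44 0 0 0.002
0 0 2 0 0 0; 0 0 2 0 0 0; 0 0 2 0 0 0; 0 0 2 0 0 0; 0 0 2 0 0 0
0 0 0.75 0 0 0; 0 -0.01 0.75 0 0 0
```

>>> {"fn": "step_arm", "kwargs": {"increments": "0.9 2.3 2.4 0 0 0.001; 0.9 2.3 2.4 0 0.001 0.001; 0.8 2.3 2.4 0 0 0.001; 0.9 2.3 2.4 0 0.001 0.002; 0.9 2.3 2.5 0 0 0.002"}}

```text
time: 48.55
tool_pos: [0.4413, -0.4082, 0.101]
ee_rot: [3.141, -0.001, -0.194]
wrist_force: [-0.3, 1.2, -0.0]
width: 0.0937
```

>>> {"fn": "step_arm", "kwargs": {"increments": "0 0 2 0 0 0; 0 0 2 0 0 0; 0 0 2 0 0 0; 0 0 2 0 0 0; 0 0 1.5 0 0 0"}}

```text
time: 49.05
tool_pos: [0.4406, -0.4069, 0.0051]
ee_rot: [-3.141, 0.001, -0.195]
wrist_force: [0.6, -0.2, 0.7]
width: 0.094
```

>>> {"fn": "step_arm", "kwargs": {"increments": "0 0 0.5 0 0 0; 0 0 0 0 0 0; 0 0 0 0 0 0"}}

```text
time: 49.35
tool_pos: [0.4411, -0.409, 0.0025]
ee_rot: [3.141, -0.002, -0.196]
wrist_force: [-1.3, 0.1, 0.3]
width: 0.0938
```

```bash
python3 st.py; python3 - <<'E'
from h import *
plan([((.440,-.406,-.021),(np.pi,0,-.195),.008)])
E
```

```text
[ 0.4411 -0.409   0.0025] [ 3.1406e+00 -2.0000e-03 -1.9610e-01] 49.35 F [-1.3   0.1   0.31] T [ 0.02  0.2  -0.01] 0.0938 lip [[ -27.6 -419.7]]
-0.06 -0.09 0.78 0 -0.001 0; -0.05 -0.09 0.79 0.001 0 -0.001; -0.06 -0.09 0.78 0 -0.001 0
```

>>> {"fn": "step_arm", "kwargs": {"increments": "0 -0.1 0.8 0 0 0; 0 -0.1 0.8 0 0 0; 0 0 0.6 0 0 0; 0 0 0.1 0 0 0; 0 0 0 0 0 0"}}

```text
time: 49.85
tool_pos: [0.4405, -0.4063, -0.0223]
ee_rot: [-3.141, 0.0, -0.197]
wrist_force: [0.4, 1.2, 1.0]
width: 0.0941
```

>>> {"fn": "step_arm", "kwargs": {"increments": "0 0 0 0 0 0; 0 0 0 0 0 0; 0 0 0 0 0 0; 0 0 0 0 0 0; 0 0 0 0 0 0", "claw": 1}}

```text
time: 50.35
tool_pos: [0.4408, -0.4067, -0.0215]
ee_rot: [-3.142, -0.001, -0.197]
wrist_force: [0.7, 0.6, -0.4]
width: 0.0577
```

>>> {"fn": "step_arm", "kwargs": {"increments": "0 0 0 0 0 0; 0 0 0 0 0 0; 0 0 0 0 0 0; 0 0 0 0 0 0; 0 0 0 0 0 0"}}

```text
time: 50.85
tool_pos: [0.4408, -0.4064, -0.0217]
ee_rot: [-3.141, -0.0, -0.196]
wrist_force: [-0.9, 0.3, 0.2]
width: 0.0258
```

```bash
python3 st.py; python3 - <<'E'
from h import *
o=get_obs();C=cam("wrist",o);im=snapshot("wrist");save("w9",im)
h=mask(im,(22,180,150),(34,255,255));cs,_=cv2.findContours(h,0,1);c=max(cs,key=cv2.contourArea);print(cv2.boundingRect(c))
print("dock",[b for b in blob(C,mask(im,(0,0,0),(180,255,40)),.003,(180,0,340,200)) if b[0]>300])
r=R.from_euler("xyz",o["ee_rot"])
# predicted head top corners if grip is at reader x=-20, reader z0=.003
off=np.array([.46,-.412,.003])
for cx in (.026,.07):
  for s in(.025,-.025):
    a=-.195;p=np.array([o["tool_pos"][0]+(cx+.02)*np.cos(a)-s*np.sin(a),o["tool_pos"][1]+(cx+.02)*np.sin(a)+s*np.cos(a),.043]);print(cx,s,proj(C,p))
E
```

```text
[ 0.4408 -0.4064 -0.0217] [-3.141e+00 -3.000e-04 -1.964e-01] 50.85 F [-0.94  0.33  0.25] T [0.2  0.14 0.02] 0.0258 lip [[ -27.8 -417.1]]
(207, 76, 99, 86)
dock []
0.026 0.025 [[208.85540629 167.69815188]]
0.026 -0.025 [[301.59067664 167.54042882]]
0.07 0.025 [[204.96377011  80.73033523]]
0.07 -0.025 [[305.07149224  80.51518601]]
```

```bash
cat >> h.py <<'E'
D=np.array([.5183,-.242]);DY=.043;u3=np.array([np.cos(DY),np.sin(DY),0]);L=np.array([*D,.065])+.092*u3
v=np.cos(.436)*u3-[0,0,np.sin(.436)]
RT=(np.pi,.436,DY);NT=np.array([.0924,.0007,-.0447])
TT=L-.1*v-R.from_euler("xyz",RT).apply(NT)
E
python3 - <<'E'
from h import *
C=cam("top");up=np.cross(v,np.cross([0,0,1],v));up/=np.linalg.norm(up);y=np.array([-np.sin(DY),np.cos(DY),0])
q=proj(C,[L+a*.032*y+b*.025*up for a in(1,-1) for b in(1,-1)]+[L]);print(np.round((q-[115,105]+.5)*3.3))
im=cv2.imread("pics/top0.png")[:,:,::-1].copy()
print(L,TT,np.linalg.norm(TT[:2]))
p=get_obs()["tool_pos"]
plan([(p+[0,0,.10],(np.pi,0,-.196),.02),(TT+[-.04,0,.03],RT,.03),(TT,RT,.015)],turn=.1)
E
```

```text
[[511. 161.]
 [512. 191.]
 [571. 156.]
 [570. 187.]
 [541. 174.]]
[ 0.61021496 -0.23804522  0.065     ] [ 0.41708532 -0.24565427  0.10573557] 0.4840518434179001
0 0 -2 0 0 0; 0 0 -2 0 0 0; 0 0 -2 0 0 0; 0 -0.01 -2 -0.001 0 0; 0 0.01 -2 0 0 -0.001
-1.34 -2.08 -0.82 -0.007 -0.062 -0.034; -1.31 -2.11 -0.76 -0.008 -0.062 -0.033; -1.29 -2.15 -0.69 -0.007 -0.062 -0.034; -1.26 -2.2 -0.62 -0.007 -0.062 -0.033; -1.22 -2.22 -0.57 -0.008 -0.062 -0.034
-1.18 -2.27 -0.51 -0.007 -0.062 -0.033; -1.13 -2.3 -0.45 -0.008 -0.062 -0.034; 1.22 0.04 0.26 0 0 0; 1.23 0.05 0.26 0 0 0; 1.22 0.04 0.25 0 0 0
1.22 0.05 0.26 0 0 0
```

>>> {"fn": "step_arm", "kwargs": {"increments": "0 0 -1 0 0 0; 0 0 -2 0 0 0; 0 0 -2.5 0 0 0; 0 0 -2.5 0 0 0; 0 0 -2 0 0 0"}}

```text
time: 51.4
tool_pos: [0.4409, -0.407, 0.0804]
ee_rot: [3.141, -0.001, -0.197]
wrist_force: [-0.4, -0.2, -2.0]
width: 0.0257
```

>>> {"fn": "step_arm", "kwargs": {"increments": "-1.35 -2.1 -0.8 -0.007 -0.062 -0.034; -1.3 -2.1 -0.8 -0.008 -0.062 -0.033; -1.3 -2.15 -0.7 -0.007 -0.062 -0.034; -1.25 -2.2 -0.6 -0.007 -0.062 -0.033; -1.2 -2.2 -0.6 -0.008 -0.062 -0.034"}}

```text
time: 51.9
tool_pos: [0.3954, -0.2913, 0.1207]
ee_rot: [3.13, 0.313, -0.028]
wrist_force: [0.1, 0.1, -2.0]
width: 0.0255
```

>>> {"fn": "step_arm", "kwargs": {"increments": "-1.2 -2.3 -0.5 -0.007 -0.062 -0.033; -1.1 -2.3 -0.5 -0.008 -0.062 -0.034; 0 0 0 0 0 0; 0 0 0 0 0 0; 0 0 0 0 0 0"}}

```text
time: 52.4
tool_pos: [0.3778, -0.2463, 0.1365]
ee_rot: [3.141, 0.435, 0.041]
wrist_force: [-0.5, -0.1, -1.2]
width: 0.0253
```

```bash
python3 st.py; python3 - <<'E'
from h import *
o=get_obs();im=snapshot("wrist")
h=mask(im,(22,180,150),(34,255,255));cs,_=cv2.findContours(h,0,1);c=max(cs,key=cv2.contourArea);print(cv2.boundingRect(c))
plan([(TT,RT,.015)],turn=.1)
E
```

```text
[ 0.3778 -0.2463  0.1365] [3.141  0.4346 0.0411] 52.4 F [-0.53 -0.07 -1.22] T [ 0.01 -0.12  0.02] 0.0253 lip [[ -83.5 -254.4]]
(208, 77, 98, 85)
1.22 0.02 0.28 0 0 -0.001; 1.22 0.02 0.28 0 -0.001 0; 1.22 0.02 0.28 0 0 -0.001; 1.22 0.03 0.29 -0.001 0 0
```

>>> {"fn": "step_arm", "kwargs": {"increments": "1.2 0 0.3 0 0 -0.001; 1.2 0 0.3 0 -0.001 0; 1.2 0.05 0.3 0 0 -0.001; 1.2 0 0.25 0 0 0; 0.1 0 0 0 0 0"}}

```text
time: 52.95
tool_pos: [0.4178, -0.2439, 0.1033]
ee_rot: [-3.138, 0.439, 0.046]
wrist_force: [0.2, 1.8, -2.3]
width: 0.0258
```

>>> {"fn": "step_arm", "kwargs": {"increments": "0 0 0 0 0 0; 0 0 0 0 0 0; 0 0 0 0 0 0; 0 0 0 0 0 0"}}

```text
time: 53.35
tool_pos: [0.4173, -0.2445, 0.1059]
ee_rot: [-3.141, 0.436, 0.044]
wrist_force: [0.1, -0.4, -1.6]
width: 0.0255
```

```bash
python3 st.py; cat > aim.py <<'E'
from h import *
o=get_obs();r=R.from_euler("xyz",o["ee_rot"]);n=o["tool_pos"]+r.apply(NT);d=r.apply([1,0,0])
t=(L-n)@v/(d@v);hit=n+t*d-L;print("dist",t,"miss mm",hit*1000,"angle",np.degrees(np.arccos(d@v)))
im=snapshot("wrist");C=cam("wrist",o)
h=mask(im,(22,180,150),(34,255,255));cs,_=cv2.findContours(h,0,1);c=max(cs,key=cv2.contourArea);print(cv2.boundingRect(c))
up=np.cross(v,np.cross([0,0,1],v));up/=np.linalg.norm(up);y=np.array([-np.sin(DY),np.cos(DY),0])
print(np.round(proj(C,[L+a*.032*y+b*.025*up for a in(1,-1) for b in(1,-1)]+[L])))
save("w10",im)
s=snapshot("scene");S=cam("scene");print(np.round(proj(S,[n,L]))); cv2.imwrite("pics/m10.png",np.hstack([im,cv2.resize(s[140:260,160:250],(288,384))])[:,:,::-1])
E
python3 aim.py
```

```text
[ 0.4173 -0.2445  0.1059] [-3.141   0.4358  0.0442] 53.35 F [ 0.12 -0.36 -1.6 ] T [ 0.01 -0.14  0.03] 0.0255 lip [[ -44.  -254.3]]
dist 0.09983740253607537 miss mm [0.06012498 1.36848233 0.2551947 ] angle 0.06374133367044081
(208, 77, 97, 85)
[[ 179. -201.]
 [ 203. -103.]
 [ 343. -201.]
 [ 316. -103.]
 [ 260. -143.]]
[[215. 197.]
 [217. 229.]]
```

View pics/m10.png

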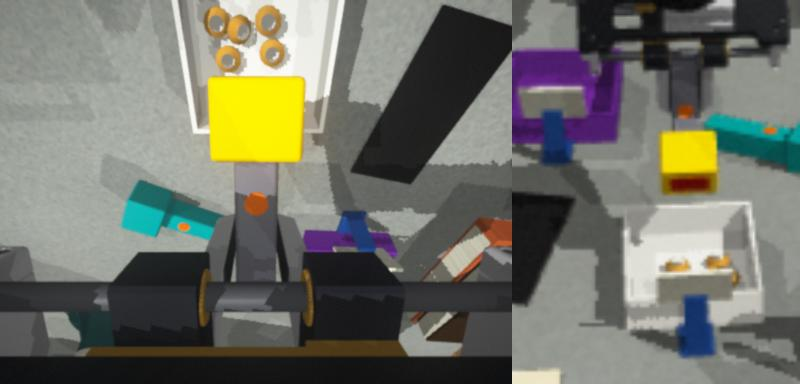

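```bash
python3 - <<'E'
from h import *
o=get_obs();C=cam("wrist",o);im=snapshot("wrist");m=mask(im,(0,0,165),(180,45,255))
w=np.array([-np.sin(DY),np.cos(DY)])
for r in(5,20,35,50,60):
    x=np.where(m[r,150:370])[0]+150;p=back(C,[(x.min(),r),(x.max()+1,r)],.035)[:,:2]
    print(r,x.min(),x.max(),np.round((p-D)@w*1000,1),np.round(((p-D)@w).mean()*1000,1),np.round((p[0]-p[1])@w*1000,1))
n=o["tool_pos"]+R.from_euler("xyz",o["ee_rot"]).apply(NT);print("nose lateral",(n[:2]-D)@w*1000)
E
```

```text
5 172 343 [ 60.8 -59.9] 0.4 120.7
20 174 369 [ 61.1 -80.5] -9.7 141.6
35 150 368 [ 80.8 -82.3] -0.8 163.0
50 150 336 [ 83.2 -60.4] 11.4 143.6
60 150 366 [ 85.  -85.3] -0.1 170.2
nose lateral 1.2817892796610615
```

>>> {"fn": "step_arm", "kwargs": {"increments": "0 0.1 0 0 0 0; 0 0 0 0 0 0; 0 0 0 0 0 0; 0 0 0 0 0 0; 0 0 0 0 0 0"}}

```text
time: 54.0
tool_pos: [0.4174, -0.2453, 0.1054]
ee_rot: [-3.14, 0.437, 0.045]
wrist_force: [0.4, -0.1, -0.6]
width: 0.0258
```

>>> {"fn": "step_arm", "kwargs": {"increments": "0 0 0 0 0 0; 0 0 0 0 0 0; 0 0 0 0 0 0; 0 0 0 0 0 0; 0 0 0 0 0 0"}}

```text
time: 54.5
tool_pos: [0.4174, -0.2454, 0.1054]
ee_rot: [-3.14, 0.437, 0.045]
wrist_force: [0.8, 0.8, -1.9]
width: 0.026
```

>>> {"fn": "step_arm", "kwargs": {"increments": "0 0 0 0 0 0; 0 0 0 0 0 0; 0 0 0 0 0 0; 0 0 0 0 0 0; 0 0 0 0 0 0"}}

```text
time: 55.0
tool_pos: [0.4174, -0.2454, 0.1054]
ee_rot: [-3.14, 0.437, 0.045]
wrist_force: [-0.5, 1.0, -0.8]
width: 0.0256
```

>>> {"fn": "step_arm", "kwargs": {"increments": "0 0 0 0 0 0; 0 0 0 0 0 0; 0 0 0 0 0 0; 0 0 0 0 0 0; 0 0 0 0 0 0"}}

```text
time: 55.5
tool_pos: [0.4174, -0.2454, 0.1054]
ee_rot: [-3.14, 0.437, 0.045]
wrist_force: [0.1, -0.8, -2.3]
width: 0.0261
```

>>> {"fn": "step_arm", "kwargs": {"increments": "0 0 0 0 0 0; 0 0 0 0 0 0; 0 0 0 0 0 0; 0 0 0 0 0 0; 0 0 0 0 0 0"}}

```text
time: 56.0
tool_pos: [0.4173, -0.2454, 0.1054]
ee_rot: [-3.14, 0.437, 0.045]
wrist_force: [-0.4, -0.6, -1.8]
width: 0.0262
```

>>> {"fn": "step_arm", "kwargs": {"increments": "0 0 0 0 0 0; 0 0 0 0 0 0; 0 0 0 0 0 0; 0 0 0 0 0 0; 0 0 0 0 0 0"}}

```text
time: 56.5
tool_pos: [0.4174, -0.2454, 0.1054]
ee_rot: [-3.14, 0.437, 0.045]
wrist_force: [0.1, -0.0, -1.7]
width: 0.0257
```

```bash
python3 st.py; python3 aim.py; python3 - <<'E'
from h import *
# placement: reader origin = dock centre; same tool pose as when gripped, but corrected to dock centre (grip at reader x=-22.4)
a=-.195;dock=np.array([.4597,-.4122]);t=dock-.0224*np.array([np.cos(a),np.sin(a)]);print(t)
P=np.pi
t=np.array([.4395,-.4075])
plan([(TT+[-.04,0,.03],RT,.02),((*t,.08),(P,0,a),.03),((*t,-.015),(P,0,a),.02)],turn=.1)
E
```

```text
[ 0.4174 -0.2454  0.1054] [-3.1404  0.4366  0.0447] 56.5 F [ 0.06 -0.01 -1.69] T [-0.   -0.13 -0.05] 0.0257 lip [[ -44.  -255.2]]
dist 0.09956690722460083 miss mm [-0.16087741  0.53064616 -0.29602279] angle 0.09214421096115699
(208, 77, 97, 85)
[[ 176. -202.]
 [ 201. -103.]
 [ 341. -201.]
 [ 315. -103.]
 [ 258. -143.]]
[[215. 198.]
 [217. 229.]]
[ 0.43772453 -0.40785963]
-1.64 -0.05 -0.35 0 0 0; -1.65 -0.05 -0.35 0 0 0.001; -1.64 -0.05 -0.35 0 0.001 0; 1.05 2.35 0.39 0.007 0.062 0.034; 1.11 2.31 0.43 0.008 0.062 0.033
1.15 2.29 0.49 0.007 0.062 0.034; 1.2 2.24 0.55 0.007 0.062 0.033; 1.23 2.21 0.61 0.008 0.062 0.034; 1.28 2.17 0.66 0.007 0.062 0.033; 1.29 2.13 0.73 0.007 0.062 0.034
0 0 1.9 0 0 0; 0 0 1.9 0 0 0; 0 0 1.9 0 0 0; 0 0 1.9 0 0 0; 0 0 1.9 0 -0.001 0
```

>>> {"fn": "step_arm", "kwargs": {"increments": "-1.6 0 -0.35 0 0 0; -1.6 0 -0.35 0 0 0; -1.7 -0.1 -0.35 0 0 0; 1.05 2.3 0.4 0.007 0.062 0.034; 1.1 2.3 0.4 0.008 0.062 0.033"}}

```text
time: 57.1
tool_pos: [0.396, -0.2921, 0.1205]
ee_rot: [3.13, 0.308, -0.027]
wrist_force: [0.4, 0.2, -2.7]
width: 0.026
```

>>> {"fn": "step_arm", "kwargs": {"increments": "1.15 2.3 0.5 0.007 0.062 0.034; 1.2 2.25 0.55 0.007 0.062 0.033; 1.25 2.2 0.6 0.008 0.062 0.034; 1.3 2.2 0.65 0.007 0.062 0.033; 1.3 2.1 0.7 0.007 0.062 0.034"}}

```text
time: 57.6
tool_pos: [0.4403, -0.4085, 0.0803]
ee_rot: [3.141, -0.001, -0.196]
wrist_force: [0.7, -1.0, -1.9]
width: 0.0256
```

>>> {"fn": "step_arm", "kwargs": {"increments": "0 0 1.9 0 0 0; 0 0 1.9 0 0 0; 0 0 1.9 0 0 0; 0 0 1.5 0 0 0; 0 0 0 0 0 0"}}

```text
time: 58.1
tool_pos: [0.4385, -0.4056, 0.0052]
ee_rot: [-3.138, 0.006, -0.194]
wrist_force: [0.4, -0.0, -2.1]
width: 0.0255
```

>>> {"fn": "step_arm", "kwargs": {"increments": "0 0 0 0 0 0; 0 0 0 0 0 0"}}

```text
time: 58.3
tool_pos: [0.441, -0.4082, 0.0098]
ee_rot: [3.14, -0.001, -0.194]
wrist_force: [0.9, 0.2, -1.5]
width: 0.0258
```

```bash
python3 st.py; python3 - <<'E'
from h import *
plan([(( .4395,-.4075,-.0195),(np.pi,0,-.195),.008)])
E
```

```text
[ 0.441  -0.4082  0.0098] [ 3.140e+00 -1.300e-03 -1.943e-01] 58.3 F [ 0.85  0.2  -1.54] T [-0.04  0.21 -0.02] 0.0258 lip [[ -27.6 -418.9]]
-0.04 -0.01 0.73 0 0 0; -0.04 -0.01 0.73 0.001 -0.001 0; -0.04 -0.01 0.74 0 0 0.001; -0.04 -0.01 0.73 0.001 0 0
```

>>> {"fn": "step_arm", "kwargs": {"increments": "-0.05 0 0.8 0 0 0; -0.05 0 0.8 0 0 0; 0 0 0.7 0 0 0; 0 0 0.5 0 0 0; 0 0 0 0 0 0"}}

```text
time: 58.8
tool_pos: [0.4388, -0.4067, -0.0209]
ee_rot: [-3.141, 0.002, -0.195]
wrist_force: [-0.6, -0.1, -2.6]
width: 0.0258
```

>>> {"fn": "step_arm", "kwargs": {"increments": "0 0 0.2 0 0 0; 0 0 0 0 0 0; 0 0 0 0 0 0; 0 0 0 0 0 0"}}

```text
time: 59.2
tool_pos: [0.4394, -0.4073, -0.0215]
ee_rot: [3.141, 0.0, -0.194]
wrist_force: [1.0, -0.3, -1.9]
width: 0.0259
```

```bash
python3 st.py
```

```text
[ 0.4394 -0.4073 -0.0215] [ 3.1413e+00  4.0000e-04 -1.9440e-01] 59.2 F [ 1.01 -0.32 -1.87] T [-0.02  0.2  -0.06] 0.0259 lip [[ -29.3 -418. ]]
```

Nearly resting (original −0.0217). Release, rise, and step back to a clear spot.

>>> {"fn": "step_arm", "kwargs": {"increments": "0 0 0.05 0 0 0; 0 0 0 0 0 0; 0 0 0 0 0 0"}}

```text
time: 59.5
tool_pos: [0.4394, -0.4074, -0.0217]
ee_rot: [3.141, 0.0, -0.195]
wrist_force: [-0.7, 1.4, 0.9]
width: 0.0255
```

>>> {"fn": "step_arm", "kwargs": {"increments": "0 0 0 0 0 0; 0 0 0 0 0 0; 0 0 0 0 0 0; 0 0 0 0 0 0; 0 0 0 0 0 0", "claw": -1}}

```text
time: 60.0
tool_pos: [0.4393, -0.4073, -0.0221]
ee_rot: [3.141, 0.0, -0.194]
wrist_force: [0.3, -0.2, -0.3]
width: 0.0623
```

>>> {"fn": "step_arm", "kwargs": {"increments": "0 0 0 0 0 0; 0 0 -2 0 0 0; 0 0 -4 0 0 0; 0 0 -4 0 0 0; 0 0 -4 0 0 0"}}

```text
time: 60.5
tool_pos: [0.4392, -0.407, 0.1191]
ee_rot: [-3.141, 0.001, -0.194]
wrist_force: [0.5, -0.1, -0.2]
width: 0.094
```

>>> {"fn": "step_arm", "kwargs": {"increments": "-2 0 -4 0 0 0; -2 0 -4 0 0 0; -2 0 -3 0 0 0; -2 0 0 0 0 0; -2 0 0 0 0 0"}}

```text
time: 61.0
tool_pos: [0.341, -0.3884, 0.2299]
ee_rot: [3.139, -0.002, -0.194]
wrist_force: [0.3, -0.2, 0.2]
width: 0.094
```

>>> {"fn": "step_arm", "kwargs": {"increments": "0 0 0 0 0 0; 0 0 0 0 0 0; 0 0 0 0 0 0"}}

```text
time: 61.3
tool_pos: [0.3419, -0.3879, 0.2274]
ee_rot: [-3.141, 0.001, -0.194]
wrist_force: [0.2, 0.8, -0.3]
width: 0.0942
```

```bash
python3 st.py; python3 - <<'E'
from h import *
o=get_obs();C=cam("wrist",o);im=snapshot("wrist");t=snapshot("top");T=cam("top");s=snapshot("scene")
t0=cv2.imread("pics/top0.png")[:,:,::-1].copy()
f=lambda n,C,im,lo,hi,z,box,mn=40:[print(n,b) for b in blob(C,mask(im,lo,hi),z,box) if b[0]>mn]
f("brass",C,im,(10,90,70),(24,255,255),.01,None,60)
f("dish",C,im,(0,0,165),(180,40,255),.035,None,1500)
for a,i in (("before",t0),("after",t)):
    f("mat "+a,T,i,(50,150,60),(75,255,255),.003,(120,140,180,250))
    f("scoophandle "+a,T,i,(0,60,60),(18,255,255),.04,(120,150,180,240))
    f("head "+a,T,i,(20,150,120),(34,255,255),.04,(310,165,350,230))
    f("pot "+a,T,i,(150,150,120),(180,255,255),.086,(110,110,150,150))
    f("paintbox "+a,T,i,(0,0,170),(180,40,255),.02,(262,100,325,150))
    f("folder "+a,T,i,(15,20,180),(35,100,255),.005,(300,140,360,160))
    f("bar "+a,T,i,(0,150,100),(8,255,255),.21,(160,110,250,200))
f("under",cam("scene"),s,(12,90,60),(28,255,255),.01,(265,242,370,285),10)
E
```

```text
[ 0.3419 -0.3879  0.2274] [-3.1411e+00  8.0000e-04 -1.9400e-01] 61.3 F [ 0.2   0.77 -0.31] T [-0.03  0.16 -0.04] 0.0942 lip [[-125.7 -394.2]]
brass (np.int32(357), array([256.5,  46.2]), array([ 513.4, -422.3]), array([56.7, 55.7]), 77.8)
brass (np.int32(260), array([137.6,  59.5]), array([ 523.5, -251. ]), array([44.6, 20.4]), 12.7)
brass (np.int32(243), array([111.4,  59.5]), array([ 529.9, -216.9]), array([38.5, 21.1]), 74.8)
brass (np.int32(140), array([117.8,  78.2]), array([ 505. , -216.1]), array([21.9, 19. ]), 78.9)
brass (np.int32(93), array([255.9,  79.2]), array([ 464.9, -412.5]), array([14. , 13.9]), 35.6)
brass (np.int32(226), array([498.1, 128.5]), array([ 331.1, -758.8]), array([30.1, 35.6]), 0.5)
brass (np.int32(61), array([114.9, 213.5]), array([ 307.4, -146.6]), array([13.7, 12.1]), 78.9)
brass (np.int32(1000), array([434.4, 297.2]), array([  47.3, -649. ]), array([127.3,  53.8]), 5.0)
brass (np.int32(376), array([ 74.8, 291.9]), array([173.1, -28.3]), array([ 34.3, 122.4]), 50.7)
brass (np.int32(2637), array([387. , 349.9]), array([ -40.3, -532.7]), array([525.5,  
[... 1288 characters left out ...]
267.1, 109.2]), array([ 801.1, -218.1]), array([ 60.7, 100.6]), 87.5)
paintbox after (np.int32(130), array([320.4, 116.6]), array([ 777.9, -401.6]), array([ 37.7, 116.2]), 85.8)
paintbox after (np.int32(657), array([291.1, 123.8]), array([ 757.1, -301.2]), array([110.8, 165.6]), 14.2)
paintbox after (np.int32(53), array([265.5, 133.9]), array([ 718., -199.]), array([29.8, 51.2]), 87.5)
paintbox after (np.int32(205), array([305.1, 146.2]), array([ 670.9, -337.9]), array([148.5,  39. ]), 87.6)
folder after (np.int32(251), array([327.4, 148. ]), array([ 656.6, -427.9]), array([ 24.1, 150.6]), 1.3)
bar after (np.int32(78), array([200.5, 125.1]), array([689.3,  24.3]), array([  8.2, 103.9]), 2.6)
```

```bash
python3 -c "
from bench import *
print(close_job())"
```

```text
the job is handed in; nothing more can be done
None
```

I did the whole job in the order asked and handed it in at about 61 s.

- **Cover:** it is flipped over and still up. In the last top view its bar was at x ≈ 0.69 m, past the hinge at 0.64 m.
- **Bosses:** all five came out in three strokes of the scoop. The last wrist picture shows them in the white dish, and the last scene picture shows none under the shelf.
- **Forces:** the wrist force stayed under about 10 N in every reading. I saw no sign of the scoop striking the shelf, and the hand stayed outside it.
- **Reading the label:** I held the reader steady for over 2 s. From the measured poses, the window was 99.6 mm from the label, the beam missed its middle by about 0.6 mm, and it was 0.1° off square.
- **Scoop:** it lies on its green mat along the mat's axis, 8.9° against the mat's 8.8°. It lies about 5 mm to one side of where its handle first measured, at 10.0°, because the fingers centred it when they closed.
- **Reader:** I set it down on its black pad within about 2 mm of where I picked it up. The arm partly hid it in the last top view, so I confirmed that only from the gripper's position and the wrist view.
- **Bystanders:** the water pot and folder measured within about 1 mm of where they started. The paintbox centre read about 5 mm off, with a larger outline, while its angle and pixel position stayed the same. I put that down to the image mask, since the arm never went near it.

**First grip on the cover bar:** it closed on nothing, because the fingers really end about 3 cm short of the reported TCP. I measured that from the pictures and allowed for it in every later grip.

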